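# Put the dough-thickness bars away in their graded rack

## Task

Put away the square dough-thickness bars that lie on the drain mat: drop each one into the rack slot that matches its thickness (the slots get narrower along the row), so that it sits fully home with its top level with the others. When all are in, lift the steel keeper off its hook and lay it across the bars, with both its ends down in the rack's end saddles. Leave the bottle, tub and bowl alone.

Things in the scene. Friction and masses are not known exactly. Their poses are not given: they have to be found in the camera images.
- rack: fixed steel and white rack, 136 (x) by 262 mm (y); origin centre of underside, z up. Two comb cheeks, 12 mm thick, at x = +-34 mm; across both run 5 slots along x, in a row along y, each narrower than the last from +y to -y. Between the cheeks (56 mm free in x) nothing stands above the 6 mm base, so fingers fit. End stops 46 mm high at x = +-62 mm keep bars from sliding out lengthwise
- stand: fixed hook stand: post 16 mm thick, 150 mm high, origin at its foot (base plate 90 by 100 by 10 mm). A level round hook bar 8 mm thick, axis 146 mm up, runs from the post in the stand's -x direction to 88 mm, where its tip turns up (highest point 160 mm up, 94 mm out)
- keeper: loose steel keeper, 220 g: flat bar 268 (y) by 14 (x) by 10 mm (z), origin centre of its underside, z up. An eye rises from its middle: legs 8 mm wide and a grip tab on top leave a window 30 mm wide (y), z = 10 to 44 mm. Starts hanging upright on the hook bar by this window, 45 mm out from the post, its y across the hook bar; to free it raise it 18 mm and draw it off past the tip
- keeper_tab (a point): on the keeper, centre of its solid grip tab, 46 (y) by 10 (x) by 26 mm (z = 44 to 70 mm above the keeper's underside, centre at 57); axes as the keeper's. Pinch it across its 10 mm; while it hangs, the hook bar touches the tab's underside, so keep fingertips above that
- seat (a point): on the rack, x = y = 0, z = 52 mm: where the keeper's origin belongs when down in both end saddles, its y along rack y (either way round); axes as the rack's. The saddles, 12 mm long, stand at rack y = +-122 mm, tops at z = 52 mm, each with two lugs up to z = 66 mm that slope together to a seat 17 mm wide in x. Bars standing proud would block the keeper
- bar28: loose square aluminium bar, 110 mm long (its x), 28 by 28 mm thick, 233 g or so; origin at its centre. May be absent. It starts on the mat, whose top is 4 mm above the table
- slot28 (a point): on the rack, at y = 85.0 mm, z = 36 mm: home of the 28 mm bar's centre, bar along x; axes as the rack's. Slot: sloping sides from z = 62 mm (9 mm wider each side) to 50 mm, then a straight throat 2.5 mm wider than the bar, floor 28 mm lower (z = 22), so the bar's top ends at z = 50 mm. A thicker bar stands proud, a thinner one sinks deeper
- bar23: loose square aluminium bar, 110 mm long (its x), 23 by 23 mm thick, 157 g or so; origin at its centre. May be absent. It starts on the mat, whose top is 4 mm above the table
- slot23 (a point): on the rack, at y = 32.5 mm, z = 38.5 mm: home of the 23 mm bar's centre, bar along x; axes as the rack's. Slot: sloping sides from z = 62 mm (9 mm wider each side) to 50 mm, then a straight throat 2.5 mm wider than the bar, floor 23 mm lower (z = 27), so the bar's top ends at z = 50 mm. A thicker bar stands proud, a thinner one sinks deeper
- bar18: loose square aluminium bar, 110 mm long (its x), 18 by 18 mm thick, 96 g or so; origin at its centre. May be absent. It starts on the mat, whose top is 4 mm above the table
- slot18 (a point): on the rack, at y = -15.0 mm, z = 41 mm: home of the 18 mm bar's centre, bar along x; axes as the rack's. Slot: sloping sides from z = 62 mm (9 mm wider each side) to 50 mm, then a straight throat 2.5 mm wider than the bar, floor 18 mm lower (z = 32), so the bar's top ends at z = 50 mm. A thicker bar stands proud, a thinner one sinks deeper
- bar13: loose square aluminium bar, 110 mm long (its x), 13 by 13 mm thick, 50 g or so; origin at its centre. May be absent. It starts on the mat, whose top is 4 mm above the table
- slot13 (a point): on the rack, at y = -57.5 mm, z = 43.5 mm: home of the 13 mm bar's centre, bar along x; axes as the rack's. Slot: sloping sides from z = 62 mm (9 mm wider each side) to 50 mm, then a straight throat 2.5 mm wider than the bar, floor 13 mm lower (z = 37), so the bar's top ends at z = 50 mm. A thicker bar stands proud, a thinner one sinks deeper
- bar8: loose square aluminium bar, 110 mm long (its x), 8 by 8 mm thick, 19 g or so; origin at its centre. May be absent. It starts on the mat, whose top is 4 mm above the table
- slot8 (a point): on the rack, at y = -95.0 mm, z = 46 mm: home of the 8 mm bar's centre, bar along x; axes as the rack's. Slot: sloping sides from z = 62 mm (9 mm wider each side) to 50 mm, then a straight throat 2.5 mm wider than the bar, floor 8 mm lower (z = 42), so the bar's top ends at z = 50 mm. A thicker bar stands proud, a thinner one sinks deeper
- sauce: bystander: sauce bottle, 68 mm across, 200 mm high, origin at the centre of its foot
- tub: bystander: white tub with a green lid, 108 by 148 mm, 65 mm high, origin under its centre
- bowl: bystander: small steel bowl, 110 mm across, 50 mm high, origin under its centre
Things that resemble listed ones, but are neither listed nor needed, are in the scene too. Leave any turquoise look-alike of the bar18 alone. Leave any black look-alike of the bar23 alone.

How it is judged:
On the way, in this order (a step that is already met when the one before it is completed fails the run):
1. every bar present is home in the slot of its thickness (x of bar28 in the frame of slot28 between -0.01 and 0.01 m and y of bar28 in the frame of slot28 between -0.004 and 0.004 m and z of bar28 in the frame of slot28 between -0.003 and 0.003 m and angle between the x axis of each of bar28, bar23, bar18, bar13, bar8 and the x axis of rack, either way round below 0.06 rad and x of bar23 in the frame of slot23 between -0.01 and 0.01 m and y of bar23 in the frame of slot23 between -0.004 and 0.004 m and z of bar23 in the frame of slot23 between -0.003 and 0.003 m and x of bar18 in the frame of slot18 between -0.01 and 0.01 m and y of bar18 in the frame of slot18 between -0.004 and 0.004 m and z of bar18 in the frame of slot18 between -0.003 and 0.003 m and x of bar13 in the frame of slot13 between -0.01 and 0.01 m and y of bar13 in the frame of slot13 between -0.004 and 0.004 m and z of bar13 in the frame of slot13 between -0.003 and 0.003 m and x of bar8 in the frame of slot8 between -0.01 and 0.01 m and y of bar8 in the frame of slot8 between -0.004 and 0.004 m and z of bar8 in the frame of slot8 between -0.003 and 0.003 m), for 0.2 s.
2. the keeper is down in both saddles (x of keeper in the frame of seat between -0.006 and 0.006 m and y of keeper in the frame of seat between -0.015 and 0.015 m and z of keeper in the frame of seat between -0.004 and 0.004 m and angle between the y axis of keeper and the y axis of rack, either way round below 0.06 rad and angle between the z axis of keeper and the z axis of rack, either way round below 0.06 rad), for 0.2 s.
At the end, for the whole second after the job is handed in: Each bar present lies in the slot of its thickness (centre within 10 mm along, 4 mm across, 3 mm in height of its home point; 0.06 rad); the keeper is upright in both saddles (within 6 mm across, 15 mm along, 4 mm in height of the seat; 0.06 rad); all at rest (all of step 1 and all of step 2 and linear speed of each of bar28, bar23, bar18, bar13, bar8, keeper below 0.02 m/s); the robot touches nothing.
It fails at once if the sauce bottle is pushed more than 3 cm or knocked over (distance of sauce from where it was at the start of the episode above 0.03 m or angle between sauce's own z axis and vertical above 0.4 rad).
It fails at once if the tub is pushed more than 3 cm or knocked over (distance of tub from where it was at the start of the episode above 0.03 m or angle between tub's own z axis and vertical above 0.4 rad).
It fails at once if the bowl is pushed more than 3 cm or knocked over (distance of bowl from where it was at the start of the episode above 0.03 m or angle between bowl's own z axis and vertical above 0.4 rad).
Of bar28, bar23, bar18, bar13, bar8 only 3 to 5 are there at a start; the rules pass over those that are not, and their reading is None.
At some moment in a run one of bar28, bar23, bar18, bar13, bar8 may be knocked a few centimetres aside while the robot is not near it.
It also fails if it takes over 210 s, if anything falls off the work surface, if the arm or the gripper's body presses on something with over 40 N, if the wrist force passes 120 N, or if a joint passes its speed limit or range.

## Robot

A 6-joint arm with a two-finger parallel gripper is mounted at the origin on the work surface. World frame = base frame: x ahead of the robot, y to its left, z up, the work surface at z = 0. Lengths are in m, angles in rad, forces in N, time in s.
With the tool pointing down it reaches from about 0.35 to 0.975 m from the base axis. Payload 4.9 kg.
Tool frame: the origin (TCP) lies midway between the tips of the shut fingers; the grasp point (between the pads) lies behind it (manip.grasp_offset is the y of the grasp point in the tool frame, in m); y points along the fingers, z is the direction in which the jaws open and shut, and the axes are right-handed (so a half turn about y gives the same grasp; the last joint's range is limited). The gripper opens to 85 mm and grips with 20 to 120 N. Pads are 22 mm wide; open, the fingers measure 114 mm over their backs; the gripper's body (76 mm by 85 mm) begins 54 mm behind the grasp point. The pads swing forward as they close: fully open they stand 13 mm farther back than shut.
Start: joints at [-1.329, 0.053, 1.613, -0, 1.476, -0.119], TCP at [0.221, -0.585, 0.231] pointing down, gripper open.
Joint ranges: [-3.01, 3.01], [-1.01, 2.22], [0.06, 2.58], [-1.02, 4.17], [0.09, 2.62], [-3.14, 3.14]. Speed limits (rad/s): [2.57, 2.57, 3.14, 3.14, 3.14, 3.14].

## Interface

Orientations are given as a unit quaternion [w, x, y, z].
In Python, from plant import manip gives the robot as it stands. The module is installed in compiled form; this text tells all that it offers.
- The arm moves only by the shell command python3 -m jog 'ROWS'. ROWS is a JSON object of lists of equal length, an entry for each row: "offset": the shift along the world's x, y, z in units of 50 mm (1.0 is 50 mm), a list of three; "angular": the turn, a rotation vector about the world's x, y, z in units of 6 degrees (1.0 is 6 degrees), a list of three; "jaw": the finger opening in mm, from 0 to 85.4. In form: {"offset": [[tx, ty, tz], ...], "angular": [[ax, ay, az], ...], "jaw": [jaw, ...]}. A call has 1 to 12 rows; each row shifts and turns the commanded pose from where the row before left it; what a row does not reach is not made up. A row lasts 1/10 s, in which the tool goes at most 50 mm and 8.59 degrees, less where a joint would pass 70% of its speed; a pose out of reach is approached as far as the arm can. A call is refused whole if a number of a shift passes 1 or a number of a turn 1, either way. A call with a gripper value outside its range is refused whole. The fingers move at their own pace and stop on an object; the grip force is fixed at half the most. Time passes only in rows, so rows that do not move let the fingers close. It gives the time, the measured TCP pose, the force and the opening at its end, in the units of the state.
- manip.state(): the state, without advancing time (a new reading comes with each control period).
- manip.grab_frame(name): name is "side" or "top" or "wrist"; returns the picture (420x560x3 uint8, blue, green, red); there is no depth.
- manip.camera_model(name): a dict with "fx", "fy", "cx", "cy" (pixels), "rvec" (rotation vector, rad) and "tvec" (3), from world to camera coordinates, as OpenCV has them; the wrist camera has in their place "mount" (4x4, takes a point from camera to tool coordinates, whose origin is the TCP and whose axes are the tool frame's). Camera axes: x right, y down, z forward; pixel columns grow to the right and rows downward; lengths in m; the calibration is good to about 2 mm. A picture is of the moment at which its call begins: read the wrist's pose just before it. camera_model takes no time and is no camera call.
- manip.job_done(): hands the job in, once; it reports no verdict.
The state is a dict: "time": time; "joint_pos": joint angles; "joint_vel": joint speeds; "joint_efforts": joint torques, N m; "tool_pos": TCP position; "tool_rot": TCP orientation; "contact_force": force on the tool from outside, world axes, zero at the start; "ft_torque": the same for the moment, N m; "gripper_width": opening from 0.0 (shut) to 1.0 (fully open).
Only numpy, scipy, OpenCV 4.12 (cv2) and the standard library are available. Lean on these libraries where they do the work, as an engineer would, in place of code of your own. Each camera call takes 0.05 s, during which the arm holds its last target.

## Working session

There is one attempt and no reset: what is moved stays moved. The work goes in short steps, Python scripts to look and compute and a shell command to move; the robot and the scene stay as the last step left them, time stands still between calls to the robot, and variables do not carry over. Pictures are saved under pics/ and viewed, and the job is handed in when it is done.

```bash
mkdir -p pics; ls; python3 - <<'E'
from plant import manip
import cv2
print(manip.state()); print(manip.grasp_offset)
for n in("side","top","wrist"):
    cv2.imwrite(f"pics/{n}0.png",manip.grab_frame(n)); print(n,manip.camera_model(n))
E
```

```text
pics
{'time': 0.0, 'joint_pos': array([-1.32899434e+00,  5.33591319e-02,  1.61429366e+00, -1.45988716e-06,
        1.47602036e+00, -1.19018272e-01]), 'joint_vel': array([-0.00017963,  0.00151712, -0.0026493 ,  0.0004637 ,  0.00142199,
        0.00163837]), 'joint_efforts': array([-1.28321317e-04, -3.93681908e+01, -3.70176816e+01, -1.00142590e-04,
        7.06133345e-03,  1.39888400e-05]), 'tool_pos': array([ 0.22048885, -0.58414407,  0.23006183]), 'tool_rot': array([ 0.12683267, -0.12692396,  0.69636433, -0.69489604]), 'contact_force': array([-0.56218539, -0.72046295,  0.19652491]), 'ft_torque': array([-0.03019885, -0.01577556, -0.00460936]), 'gripper_width': 1.000023695906642}
-0.0187
side {'fx': 424.7638561967485, 'fy': 424.7638561967485, 'cx': 276.84028215873235, 'cy': 208.39085650089368, 'rvec': array([ 0.96105516, -2.58519922,  0.92519134]), 'tvec': array([0.37774042, 0.37017705, 1.21840665])}
top {'fx': 517.7103403214674, 'fy': 517.7103403214674, 'cx': 285.9638754388079, 'cy': 211.7912520937418, 'rvec': array([ 2.12849839, -2.15083571,  0.18856536]), 'tvec': array([-0.05469949,  0.53667753,  1.293263  ])}
wrist {'fx': 368.09292100369873, 'fy': 368.09292100369873, 'cx': 279.88459308856477, 'cy': 210.1043358722828, 'mount': array([[ 2.49371689e-04,  9.56065193e-01,  2.93154028e-01,
        -7.50670825e-02],
       [ 9.63923054e-04, -2.93154131e-01,  9.56064708e-01,
        -1.42143743e-01],
       [ 9.99999504e-01,  4.41624549e-05, -9.94677621e-04,
        -1.21006224e-03],
       [ 0.00000000e+00,  0.00000000e+00,  0.00000000e+00,
         1.00000000e+00]])}
```

View pics/top0.png

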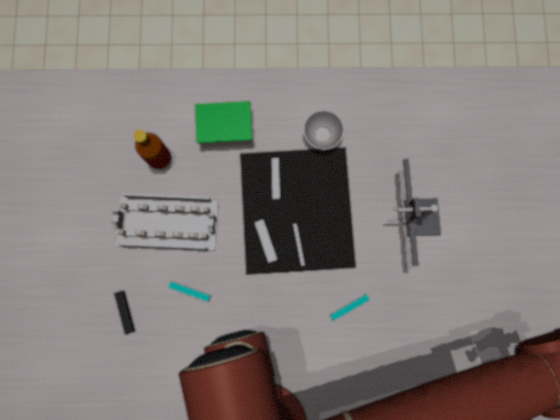

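View pics/side0.png

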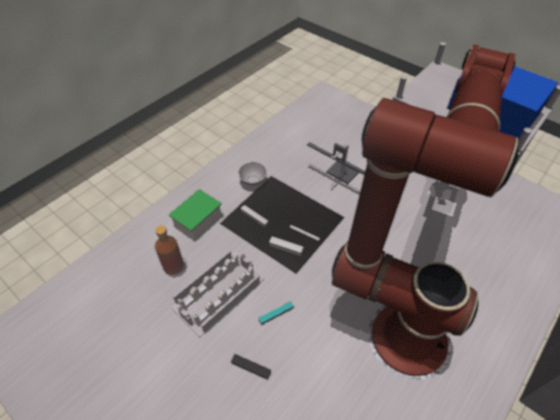

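View pics/wrist0.png

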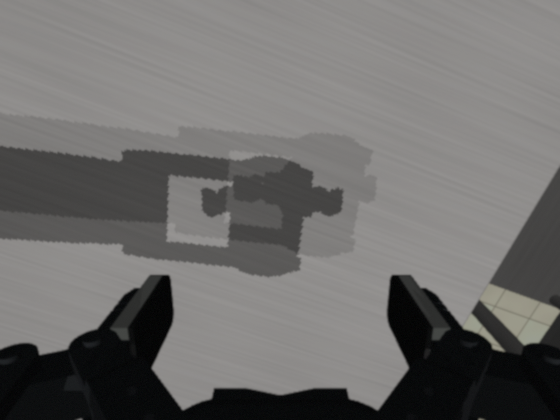

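The top view shows three bars on the mat, at px (276,178), (265,241) and (299,244). Things that could be mistaken for them are the turquoise bars at (190,291) and (350,307) and the black bar at (124,312), all off the mat. The rack is at (167,222), the stand and keeper at (410,210).

```bash
cat > h.py <<'E'
import numpy as np, cv2
from plant import manip
from scipy.spatial.transform import Rotation as R
def q2R(q): return R.from_quat([q[1],q[2],q[3],q[0]]).as_matrix()
def cam(n,st=None):
    m=manip.camera_model(n); K=np.array([[m['fx'],0,m['cx']],[0,m['fy'],m['cy']],[0,0,1.]])
    if n=='wrist':
        st=st or manip.state(); T=np.eye(4);T[:3,:3]=q2R(st['tool_rot']);T[:3,3]=st['tool_pos']
        W=np.linalg.inv(T@m['mount']); return K,W[:3,:3],W[:3,3]
    return K,cv2.Rodrigues(m['rvec'])[0],np.array(m['tvec'])
def ray(c,px):
    K,Rm,t=c; d=Rm.T@np.linalg.inv(K)@np.array([px[0],px[1],1.]); return -Rm.T@t,d
def onz(c,px,z):
    o,d=ray(c,px); return o+d*(z-o[2])/d[2]
def proj(c,P):
    K,Rm,t=c; p=K@(Rm@np.asarray(P)+t); return p[:2]/p[2]
def tri(c1,p1,c2,p2):
    o1,d1=ray(c1,p1);o2,d2=ray(c2,p2)
    s=np.linalg.lstsq(np.stack([d1,-d2],1),o2-o1,rcond=None)[0]
    a=o1+s[0]*d1;b=o2+s[1]*d2; return (a+b)/2,np.linalg.norm(a-b)
def snap(n,name):
    st=manip.state(); im=manip.grab_frame(n); cv2.imwrite(f'pics/{name}.png',im); return im,cam(n,st),st
def comps(mask,c,z,amin=30):
    out=[]
    for k in cv2.findContours(mask.astype(np.uint8),cv2.RETR_EXTERNAL,cv2.CHAIN_APPROX_NONE)[0]:
        if cv2.contourArea(k)<amin: continue
        P=np.array([onz(c,p[0],z)[:2] for p in k])*1000
        (x,y),(w,h),a=cv2.minAreaRect(P.astype(np.float32))
        if w<h: w,h,a=h,w,a+90
        m=k[:,0].mean(0); out.append((m.round(0),(round(x,1),round(y,1)),(round(w,1),round(h,1)),round((a+90)%180-90,1)))
    return out
E
python3 - <<'E'
from h import *
im=cv2.imread('pics/top0.png');c=cam('top')
g=im.max(2)
m=np.zeros(g.shape,bool); m[152:270,245:345]=g[152:270,245:345]>110
for o in comps(m,c,.02):print(o)
for p in [(167,222),(417,208),(397,210),(154,155),(224,122),(323,132),(190,291),(350,307),(124,312),(245,273),(355,267),(345,148),(241,155)]: print(p,onz(c,p,0.0).round(3))
cv2.imwrite('pics/t1.png',cv2.resize(im[140:280,100:240],None,fx=4,fy=4,interpolation=3))
cv2.imwrite('pics/t2.png',cv2.resize(im[140:290,235:455],None,fx=3.6,fy=3.6,interpolation=3))
E
```

```text
(array([298., 244.]), (454.1, -92.2), (109.1, 9.2), 10.4)
(array([265., 241.]), (465.0, -5.9), (111.3, 24.7), 18.8)
(array([275., 178.]), (632.0, -33.7), (109.2, 18.6), -0.4)
(167, 222) [0.519 0.256 0.   ]
(417, 208) [ 0.55  -0.412  0.   ]
(397, 210) [ 0.546 -0.358  0.   ]
(154, 155) [0.703 0.296 0.   ]
(224, 122) [0.795 0.107 0.   ]
(323, 132) [ 0.765 -0.165  0.   ]
(190, 291) [0.337 0.191 0.   ]
(350, 307) [ 0.291 -0.224  0.   ]
(124, 312) [0.285 0.36  0.   ]
(245, 273) [0.382 0.048 0.   ]
(355, 267) [ 0.395 -0.241  0.   ]
(345, 148) [ 0.719 -0.224  0.   ]
(241, 155) [0.701 0.06  0.   ]
```

View pics/t1.png

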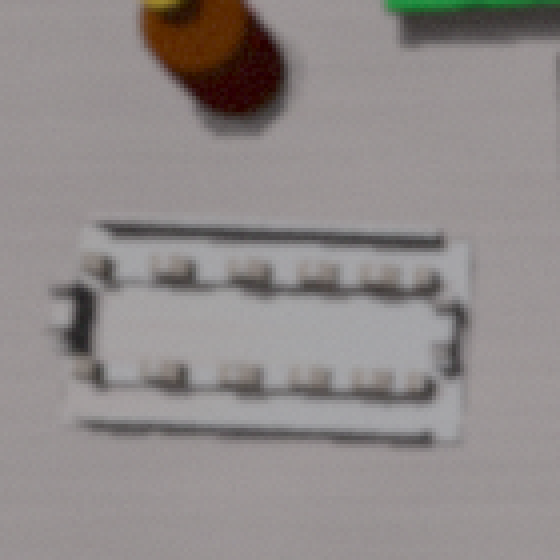

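View pics/t2.png

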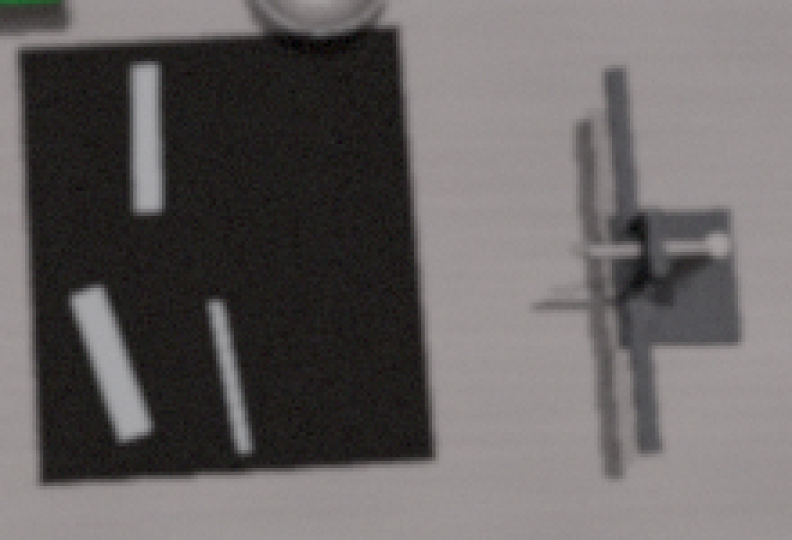

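```bash
cat >> h.py <<'E'
def yawJ(st): 
    z=q2R(st['tool_rot'])[:,2]; return np.degrees(np.arctan2(z[1],z[0]))
def plan(P,jaw=None):
    """jaw: wanted angle (deg) of jaw axis in world, mod 180"""
    st=manip.state(); d=(np.array(P)-st['tool_pos'])/0.05
    Rm=q2R(st['tool_rot']); print('pos',st['tool_pos'].round(4),'y',Rm[:,1].round(3),'jaw',round(yawJ(st),2),'q',st['joint_pos'].round(2),'t',round(st['time'],1),'w',round(st['gripper_width']*85.4,1),'F',st['contact_force'].round(1))
    print('offset total',d.round(3),'min rows',np.abs(d).max().round(2))
    if jaw is not None:
        a=(jaw-yawJ(st)+90)%180-90; 
        zt=np.array([np.cos(np.radians(a+yawJ(st))),np.sin(np.radians(a+yawJ(st))),0]); y=np.array([0,0,-1.]); Rt=np.stack([np.cross(y,zt),y,zt],1)
        print('turn',round(a,2),'deg; rotvec units',(R.from_matrix(Rt@Rm.T).as_rotvec(degrees=True)/6).round(2))
E
python3 - <<'E'
from h import *
plan([.50,-.04,.30],90); print(q2R(manip.state()['tool_rot']).round(2))
c=cam('top')
# rack rough: base corners in top view
for p in [(120,195),(217,200),(215,250),(117,244)]: print(onz(c,p,.006).round(3))
E
```

```text
pos [ 0.2205 -0.5843  0.2304] y [-0.     0.002 -1.   ] jaw -69.33 q [-1.33  0.05  1.61 -0.    1.48 -0.12] t 0.1 w 85.2 F [-0.4  0.2  0.6]
offset total [ 5.59  10.886  1.393] min rows 10.89
turn -20.67 deg; rotvec units [-0.02 -0.   -3.45]
[[-0.94 -0.    0.35]
 [-0.35  0.   -0.94]
 [-0.   -1.   -0.  ]]
[0.592 0.381 0.006]
[0.576 0.123 0.006]
[0.443 0.127 0.006]
[0.461 0.384 0.006]
```

```bash
python3 -m jog '{"offset":[[0,0.5,1],[0.5,1,0.4],[0.5,1,0],[0.5,1,0],[0.5,1,0],[0.5,1,0],[0.5,1,0],[0.5,1,0],[0.5,1,0],[0.5,1,0],[0.5,1,0],[0.6,0.4,0]],"angular":[[0,0,-0.3],[0,0,-0.3],[0,0,-0.3],[0,0,-0.3],[0,0,-0.3],[0,0,-0.3],[0,0,-0.3],[0,0,-0.3],[0,0,-0.3],[0,0,-0.3],[0,0,-0.3],[0,0,-0.15]],"jaw":[60,60,60,60,60,60,60,60,60,60,60,60]}'
python3 - <<'E'
from h import *
im,c,st=snap('wrist','w1'); im2,_,_=snap('top','top1'); plan([.5,-.04,.3],90)
E
```

```text
time: 1.35
tool_pos: [0.4732, -0.0944, 0.2932]
tool_rot: [0.001, -0.0, 0.707, -0.707]
contact_force: [-0.2, -1.6, 0.3]
gripper_width: 0.701
pos [ 0.4745 -0.0949  0.2923] y [-0.     0.001 -1.   ] jaw -89.73 q [-0.35 -0.32  1.85  0.    1.61  1.21] t 1.4 w 59.9 F [-1.  -1.2  0.5]
offset total [0.51  1.099 0.155] min rows 1.1
turn -0.27 deg; rotvec units [-0.01 -0.   -0.05]
```

View pics/w1.png

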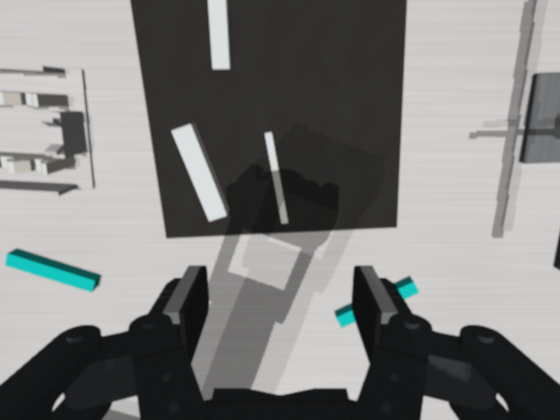

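The wrist view shows the thick bar at about (199,172), the thin one at (276,178) and the middle one at (219,35, cut off by the frame). The turquoise decoys are off the mat at (52,270) and (378,303). Next I measure the widths by top-face mask.

```bash
python3 - <<'E'
from h import *
im=cv2.imread('pics/w1.png'); c=cam('wrist')
big=im[90:240,150:320]; cv2.imwrite('pics/w1c.png',cv2.resize(big,None,fx=4,fy=4,interpolation=2))
g=im.min(2)
for z in(.012,.022,.027,.032):
    m=np.zeros(g.shape,bool); m[0:228,160:320]=g[0:228,160:320]>150
    print(z); [print(o) for o in comps(m,c,z)]
E
```

```text
0.012
(array([283., 214.]), (415.7, -97.0), (20.2, 4.8), 0.5)
(array([161., 215.]), (413.3, 48.8), (33.0, 4.9), -5.2)
(array([271., 151.]), (489.4, -83.0), (44.4, 8.6), 10.4)
(array([199., 172.]), (462.7, 0.3), (114.4, 24.4), 19.0)
(array([218.,  34.]), (611.1, -28.1), (65.3, 19.0), 1.2)
0.022
(array([283., 214.]), (418.8, -96.9), (19.7, 4.7), 0.5)
(array([161., 215.]), (416.7, 47.0), (32.1, 4.8), 0.3)
(array([271., 151.]), (490.9, -83.2), (43.4, 8.4), 10.4)
(array([199., 172.]), (464.7, -1.9), (111.7, 23.8), 19.0)
(array([218.,  34.]), (609.6, -29.7), (63.7, 18.5), 1.2)
0.027
(array([283., 214.]), (420.4, -96.9), (19.5, 4.7), 0.5)
(array([161., 215.]), (418.3, 45.3), (31.7, 4.7), 0.3)
(array([271., 151.]), (491.6, -83.4), (42.9, 8.3), 10.4)
(array([199., 172.]), (465.7, -3.0), (110.4, 23.5), 19.0)
(array([218.,  34.]), (608.9, -30.5), (62.9, 18.3), 1.2)
0.032
(array([283., 214.]), (422.0, -96.8), (19.2, 4.6), 0.5)
(array([161., 215.]), (419.7, 42.1), (31.5, 4.6), -5.2)
(array([271., 151.]), (492.3, -83.5), (42.3, 8.1), 10.4)
(array([199., 172.]), (466.8, -4.1), (109.0, 23.3), 19.0)
(array([218.,  34.]), (608.2, -31.2), (62.2, 18.1), 1.2)
```

View pics/w1c.png

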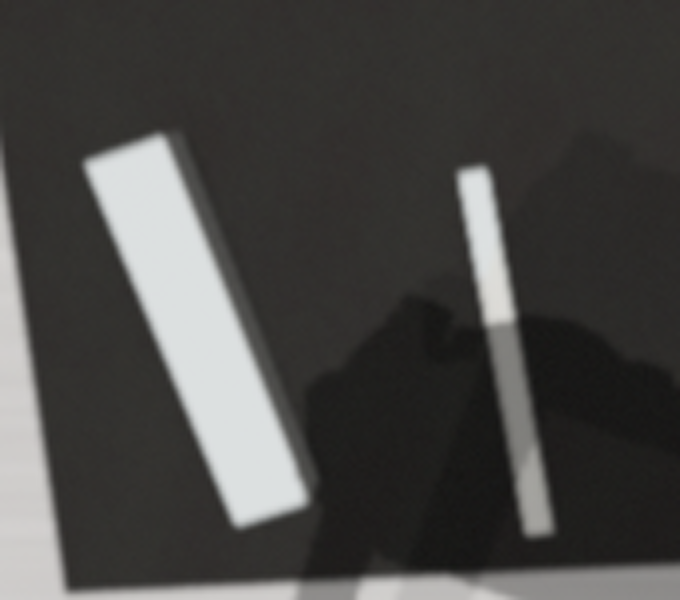

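```bash
python3 -m jog '{"offset":[[0.06,0.9,0.1],[0.06,0.9,0.1],[0.06,0.9,0],[0.06,0.9,0],[0.06,0.9,0],[0.06,0.9,0],[0.06,0.9,0],[0.06,0.6,0],[0,0,0],[0,0,0]],"angular":[[0,0,0],[0,0,0],[0,0,0],[0,0,0],[0,0,0],[0,0,0],[0,0,0],[0,0,0],[0,0,0],[0,0,0]],"jaw":[60,60,60,60,60,60,60,60,60,60]}'
python3 - <<'E'
from h import *
im,c,st=snap('wrist','w2'); plan([.5,.25,.3],90)
cv2.imwrite('pics/w2c.png',cv2.resize(im[0:260,60:500],None,fx=1.8,fy=1.8,interpolation=2))
E
```

```text
time: 2.45
tool_pos: [0.4968, 0.2467, 0.3024]
tool_rot: [0.0, 0.0, -0.707, 0.708]
contact_force: [0.6, -0.9, 0.5]
gripper_width: 0.704
pos [0.4969 0.2462 0.3026] y [-0.001 -0.001 -1.   ] jaw -90.06 q [ 0.33 -0.15  1.69 -0.    1.6   1.9 ] t 2.5 w 60.3 F [ 0.   0.4 -0.6]
offset total [ 0.062  0.076 -0.051] min rows 0.08
turn 0.06 deg; rotvec units [ 0.01 -0.01  0.01]
```

View pics/w2c.png

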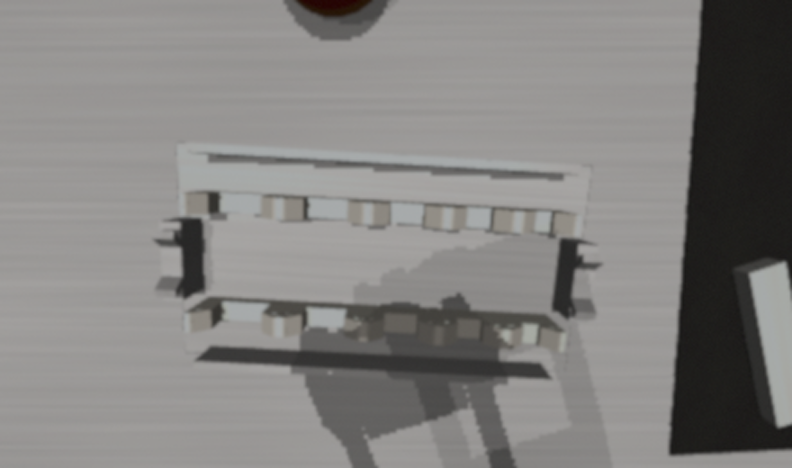

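```bash
python3 - <<'E'
from h import *
im=cv2.imread('pics/w2.png')
cv2.imwrite('pics/w2d.png',cv2.resize(im[70:220,140:270],None,fx=5,fy=4,interpolation=2))
cv2.imwrite('pics/w2e.png',cv2.resize(im[70:220,260:400],None,fx=5,fy=4,interpolation=2))
E
```

```text
(no output)
```

View pics/w2d.png

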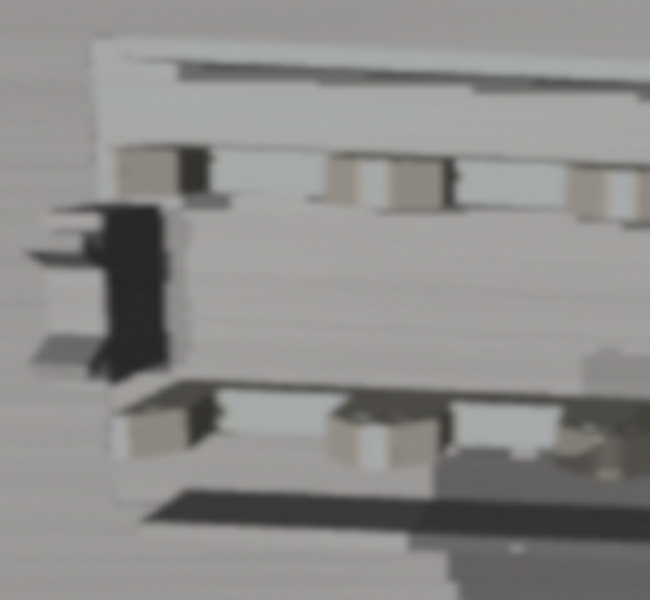

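View pics/w2e.png

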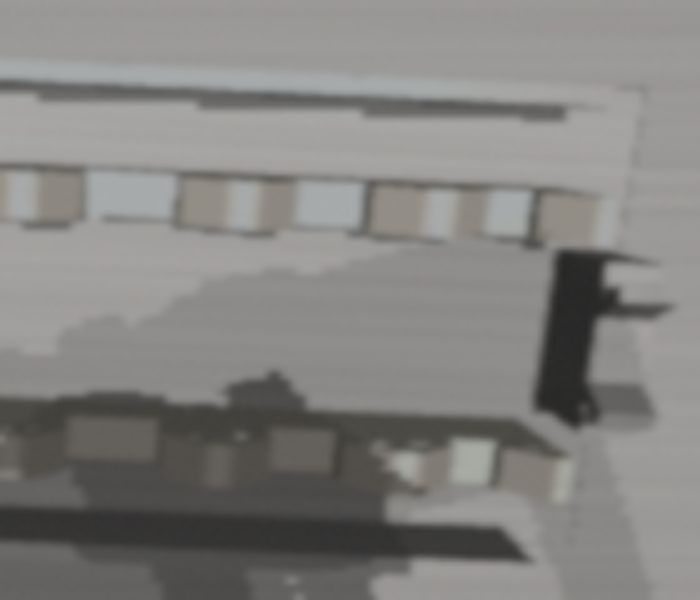

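```bash
python3 - <<'E'
from h import *
c=cam('wrist')
obs=[((214.8,115.75),(34,57.5)),((264.2,118.75),(34,7.5)),((308.6,121),(34,-37.5)),((348,123.25),(34,-77.5)),((214.8,180.25),(-34,57.5)),((341,186.2),(-34,-77.5))]
W=np.array([onz(c,p,.062)[:2]*1000 for p,_ in obs]);L=np.array([l for _,l in obs],float)
w0,l0=W.mean(0),L.mean(0);U,S,Vt=np.linalg.svd((L-l0).T@(W-w0));Rm=(U@Vt).T
t=w0-Rm@l0; print('rack',t.round(1),'yaw',np.degrees(np.arctan2(Rm[1,0],Rm[0,0])).round(2),'det',np.linalg.det(Rm),'scale',S.sum()/((L-l0)**2).sum())
print((W-(L@Rm.T+t)).round(1))
for n,y in((23,32.5),(18,-15),(8,-95)): print(n,(t+Rm@[0,y]).round(1))
# top cam check
T=cam('top')
for l in [(34,57.5,62),(-34,57.5,62),(34,-77.5,62),(-34,-77.5,62),(0,122,52),(0,-122,52)]:
    p=proj(T,np.r_[(t+Rm@l[:2]),l[2]]/1000); print(l,p.round(1),'crop4x',((p-[100,140])*4).round(0))
im=cv2.imread('pics/top0.png');g=im.max(2);m=np.zeros(g.shape,bool); m[152:270,245:345]=g[152:270,245:345]>110
for z in(.012,.022,.027):print(z,[o[1:] for o in comps(m,T,z)])
E
```

```text
rack [516.9 257.7] yaw -3.09 det 1.0 scale 0.9908515674334273
[[-0.5 -0.1]
 [-0.8  0. ]
 [-0.7  0. ]
 [-0.8 -0. ]
 [ 1.  -0.3]
 [ 1.7  0.3]]
23 [518.7 290.1]
18 [516.1 242.7]
8 [511.8 162.8]
(34, 57.5, 62) [139.4 205.2] crop4x [158. 261.]
(-34, 57.5, 62) [137.  231.6] crop4x [148. 366.]
(34, -77.5, 62) [192.4 207.5] crop4x [369. 270.]
(-34, -77.5, 62) [190.4 233.9] crop4x [362. 376.]
(0, 122, 52) [114.1 217.8] crop4x [ 56. 311.]
(0, -122, 52) [209.4 222. ] crop4x [438. 328.]
0.012 [((454.9, -92.5), (109.8, 9.3), 10.4), ((465.9, -5.7), (111.9, 24.9), 18.8), ((633.9, -33.7), (109.8, 18.7), -0.4)]
0.022 [((453.9, -92.1), (109.0, 9.2), 10.4), ((464.8, -6.0), (111.1, 24.7), 18.8), ((631.6, -33.8), (109.0, 18.6), -0.4)]
0.027 [((453.4, -91.9), (108.6, 9.2), 10.4), ((464.3, -6.1), (110.7, 24.6), 18.8), ((630.4, -33.8), (108.6, 18.5), -0.4)]
```

```bash
cat >> h.py <<'E'
def mark(im,c,pts,crop,f,name):
    x0,y0,x1,y1=crop; o=cv2.resize(im[y0:y1,x0:x1],None,fx=f,fy=f,interpolation=2)
    for P in pts:
        p=(proj(c,P)-[x0,y0]+.5)*f; cv2.drawMarker(o,(int(p[0]),int(p[1])),(0,0,255),0,8,1)
    cv2.imwrite(f'pics/{name}.png',o)
def rackpts(t,yaw,L):
    a=np.radians(yaw);Rm=np.array([[np.cos(a),-np.sin(a)],[np.sin(a),np.cos(a)]])
    return [np.r_[t+Rm@np.array(l[:2]),l[2]]/1000 for l in L]
E
python3 - <<'E'
from h import *
L=[(s*34,y,62) for s in(1,-1) for y in (57.5,7.5,-37.5,-77.5)]+[(0,122,52),(0,-122,52)]+[(a*68,b*131,0) for a in(1,-1) for b in(1,-1)]
pts=rackpts(np.array([516.9,257.7]),-3.09,L)
mark(cv2.imread('pics/top1.png'),cam('top'),pts,(100,180,240,270),5,'m1')
mark(cv2.imread('pics/w2.png'),cam('wrist'),pts,(130,60,410,220),2.8,'m2')
E
```

```text
(no output)
```

View pics/m1.png

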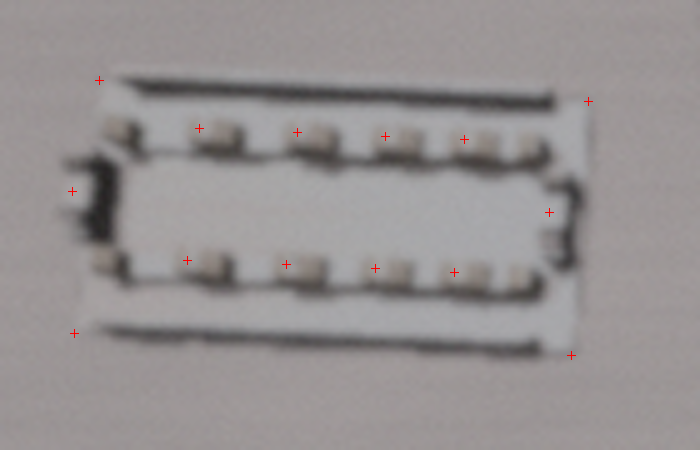

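View pics/m2.png

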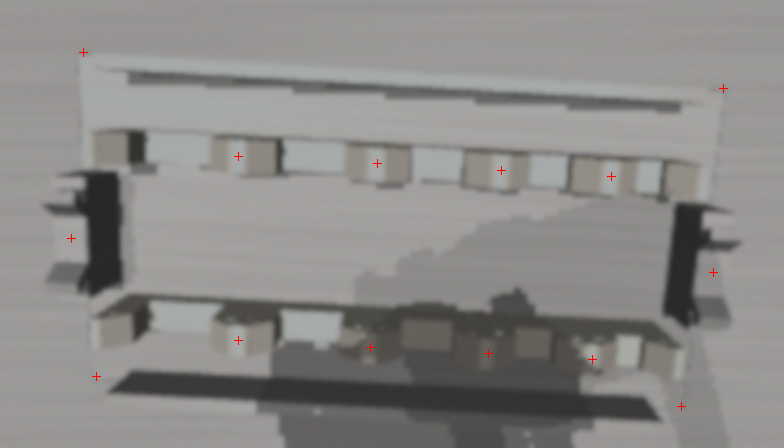

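Rack fit: (516.9, 257.7) mm, yaw -3.1°. The two views agree: base corners fall within about 1 px in both, and slot 28 is at the +y end. The bars present are 23, 18 and 8. I'll start with bar23.

```bash
python3 - <<'E'
from h import *
plan([.465,-.0045,.12],109)
E
```

```text
pos [0.4969 0.2462 0.3026] y [-0.001 -0.001 -1.   ] jaw -90.06 q [ 0.33 -0.15  1.69 -0.    1.6   1.9 ] t 2.5 w 60.3 F [ 0.   0.4 -0.6]
offset total [-0.638 -5.014 -3.651] min rows 5.01
turn 19.06 deg; rotvec units [ 0.01 -0.    3.18]
```

```bash
python3 -m jog '{"offset":[[-0.1,-0.8,-0.1],[-0.1,-0.8,-0.5],[-0.1,-0.8,-0.6],[-0.1,-0.8,-0.6],[-0.1,-0.8,-0.6],[-0.1,-0.8,-0.6],[-0.04,-0.21,-0.65],[0,0,0],[0,0,0]],"angular":[[0,0,0.5],[0,0,0.5],[0,0,0.5],[0,0,0.5],[0,0,0.5],[0,0,0.5],[0,0,0.18],[0,0,0],[0,0,0]],"jaw":[60,60,60,50,50,50,50,50,50]}'
python3 - <<'E'
from h import *
im,c,st=snap('wrist','w3'); T,tc,_=snap('top','top3'); plan([.465,-.0045,.008],109)
g=im.min(2);m=np.zeros(g.shape,bool); m[0:330,160:400]=g[0:330,160:400]>120
for o in comps(m,c,.027,200):print(o)
E
```

```text
time: 3.4
tool_pos: [0.4646, -0.0032, 0.1212]
tool_rot: [0.116, -0.116, 0.698, -0.697]
contact_force: [0.1, 0.5, 1.4]
gripper_width: 0.589
pos [ 0.4664 -0.0025  0.1233] y [ 0.004 -0.    -1.   ] jaw -70.95 q [-0.17 -0.25  2.08  0.    1.31  1.07] t 3.5 w 50.1 F [ 1.1 -0.4  0.9]
offset total [-0.028 -0.041 -2.306] min rows 2.31
turn -0.05 deg; rotvec units [ 0.    0.03 -0.01]
(array([275., 318.]), (392.6, -25.9), (96.2, 29.4), -71.1)
(array([391., 236.]), (472.5, -79.8), (75.5, 8.1), 10.4)
(array([281., 207.]), (464.8, -2.5), (109.7, 23.6), 18.8)
(array([389.,  34.]), (591.1, -28.7), (32.7, 18.2), 2.1)
(array([187., 136.]), (471.4, 75.4), (213.4, 48.0), 3.2)
```

View pics/w3.png

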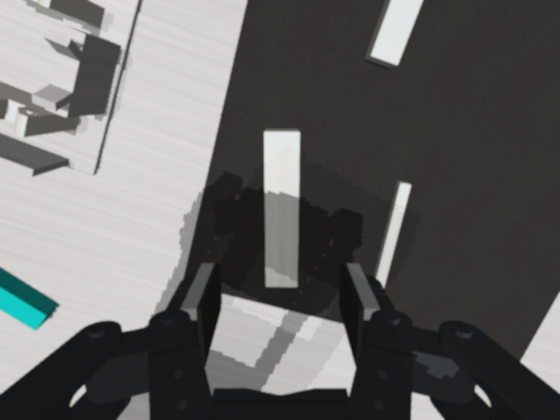

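The bar23 close view shows it centred at px (281,207), size 110 × 23.6 mm, right under the tool, with its rim inside the jaws. Descending.

```bash
python3 -m jog '{"offset":[[0,0,-0.6],[0,0,-0.6],[0,0,-0.5],[0,0,-0.4],[0,0,-0.15],[0,0,0],[0,0,0],[0,0,0],[0,0,0],[0,0,0]],"angular":[[0,0,0],[0,0,0],[0,0,0],[0,0,0],[0,0,0],[0,0,0],[0,0,0],[0,0,0],[0,0,0],[0,0,0]],"jaw":[50,50,50,50,50,50,5,5,5,5]}'
python3 - <<'E'
from h import *
plan([.465,-.0045,.15],109)
E
```

```text
time: 4.5
tool_pos: [0.4669, -0.0027, 0.0106]
tool_rot: [-0.118, 0.116, -0.697, 0.698]
contact_force: [-0.6, 0.1, 6.2]
gripper_width: 0.252
pos [ 0.4669 -0.0027  0.0106] y [ 0.004 -0.    -1.   ] jaw -70.95 q [-0.17 -0.08  2.14  0.    1.07  1.07] t 4.5 w 21.5 F [-0.6  0.1  6.2]
offset total [-0.038 -0.037  2.788] min rows 2.79
turn -0.05 deg; rotvec units [ 0.    0.04 -0.01]
```

```bash
python3 -m jog '{"offset":[[0,0,0.3],[0,0,0.7],[0,0,0.8],[0.1,0.6,0.8],[0.15,0.8,0.2],[0.2,0.8,0],[0.2,0.8,0],[0.2,0.8,0],[0.2,0.8,0],[0.1,0.8,0],[0.1,0.3,0],[0,0,0]],"angular":[[0,0,0],[0,0,0],[0,0,0],[0,0,-0.5],[0,0,-0.5],[0,0,-0.5],[0,0,-0.5],[0,0,-0.5],[0,0,-0.5],[0,0,-0.5],[0,0,-0.2],[0,0,0]],"jaw":[5,5,5,5,5,5,5,5,5,5,5,5]}'
python3 - <<'E'
from h import *
im,c,st=snap('wrist','w4'); plan([.5205,.2900,.1],-93.1)
pts=rackpts(np.array([516.9,257.7]),-3.09,[(s*34,y,62) for s in(1,-1) for y in (57.5,7.5,-37.5,-77.5)])
mark(im,c,pts,(0,0,560,420),1.4,'m4')
E
```

```text
time: 5.7
tool_pos: [0.5274, 0.2842, 0.1481]
tool_rot: [-0.018, 0.018, 0.707, -0.707]
contact_force: [-1.0, -0.4, -1.4]
gripper_width: 0.252
pos [0.5272 0.2829 0.148 ] y [-0.001 -0.001 -1.   ] jaw -93.03 q [ 0.37  0.06  1.75 -0.    1.33  1.99] t 5.8 w 21.6 F [-0.4 -0.3 -2.4]
offset total [-0.134  0.143 -0.96 ] min rows 0.96
turn -0.07 deg; rotvec units [ 0.01 -0.01 -0.01]
```

View pics/m4.png

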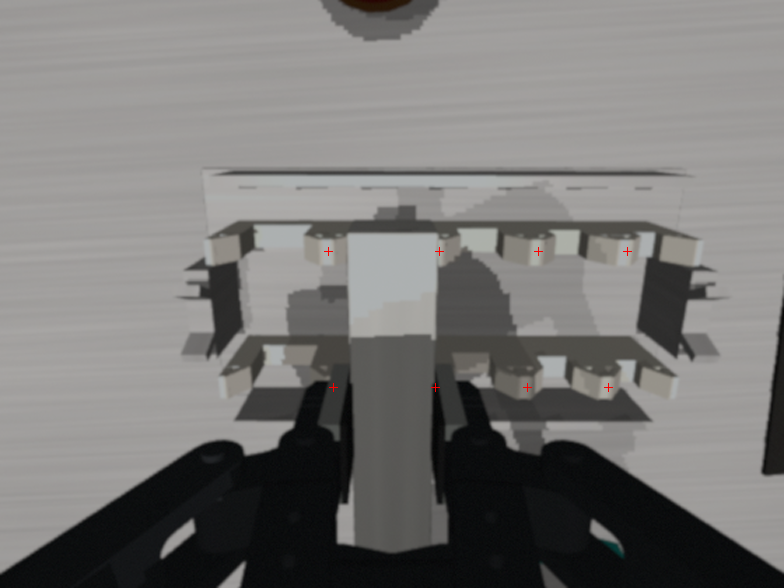

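```bash
python3 - <<'E'
from h import *
c=cam('wrist')
a=[onz(c,(x/1.4-.5,y/1.4-.5),.062)*1000 for x,y in[(329,244),(439,242),(538,246),(627,249),(525,380),(606,380),(322,374)]]
print(np.array(a).round(1)); print(np.array(rackpts(np.array([516.9,257.7]),-3.09,[(34,y,62) for y in(57.5,7.5,-37.5,-77.5)]+[(-34,y,62) for y in(-37.5,-77.5,57.5)])).round(4)*1000)
z=.148+.0165
for p in[(348,234),(437,234)]: print(onz(c,(p[0]/1.4-.5,p[1]/1.4-.5),z).round(4))
im=cv2.imread('pics/w4.png'); cv2.imwrite('pics/w4c.png',cv2.resize(im[150:300,140:500],None,fx=2.2,fy=4,interpolation=2))
E
```

```text
[[557.1 311.3  62. ]
 [555.4 261.8  62. ]
 [551.2 217.4  62. ]
 [547.7 177.3  62. ]
 [484.9 221.8  62. ]
 [482.8 182.3  62. ]
 [493.4 320.4  62. ]]
[[554.  313.3  62. ]
 [551.3 263.4  62. ]
 [548.8 218.4  62. ]
 [546.7 178.5  62. ]
 [480.9 222.1  62. ]
 [478.8 182.1  62. ]
 [486.  316.9  62. ]]
[0.5794 0.2924 0.1645]
[0.5783 0.2705 0.1645]
```

View pics/w4c.png

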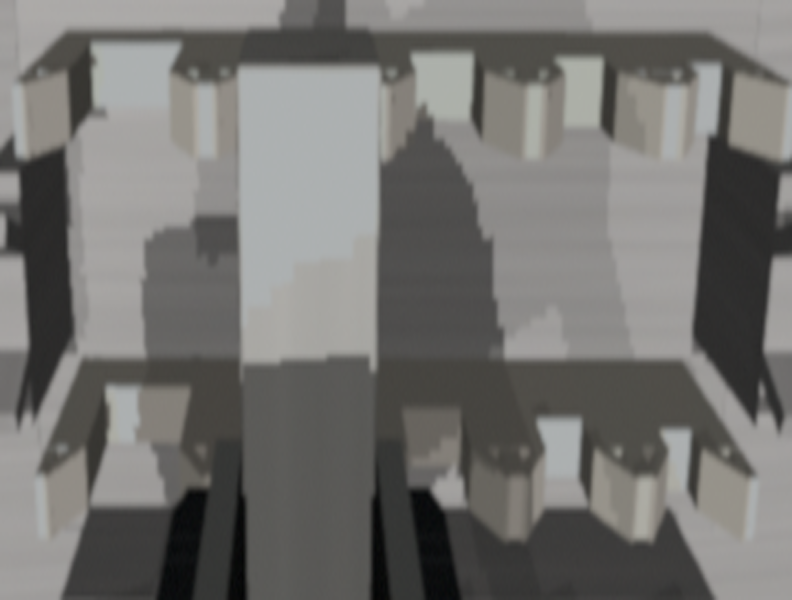

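```bash
python3 -m jog '{"offset":[[-0.11,0.15,-0.3],[0,0,-0.4],[0,0,-0.4],[0,0,-0.3],[0,0,-0.2],[0,0,-0.2],[0,0,-0.2],[0,0,-0.2],[0,0,0],[0,0,0]],"angular":[[0,0,0],[0,0,0],[0,0,0],[0,0,0],[0,0,0],[0,0,0],[0,0,0],[0,0,0],[0,0,0],[0,0,0]],"jaw":[5,5,5,5,5,5,5,5,5,5]}'
python3 - <<'E'
from h import *
im,c,st=snap('wrist','w5'); plan([.5217,.2903,.0335],-93.1)
E
```

```text
time: 6.75
tool_pos: [0.5221, 0.2899, 0.0382]
tool_rot: [-0.019, 0.019, 0.707, -0.707]
contact_force: [0.8, -0.6, -0.9]
gripper_width: 0.249
pos [0.5224 0.2901 0.0387] y [ 0.001  0.    -1.   ] jaw -93.14 q [0.38 0.18 1.82 0.   1.14 2.01] t 6.8 w 21.5 F [ 0.   0.3 -1.4]
offset total [-0.014  0.004 -0.104] min rows 0.1
turn 0.04 deg; rotvec units [-0.    0.01  0.01]
```

View pics/w5.png

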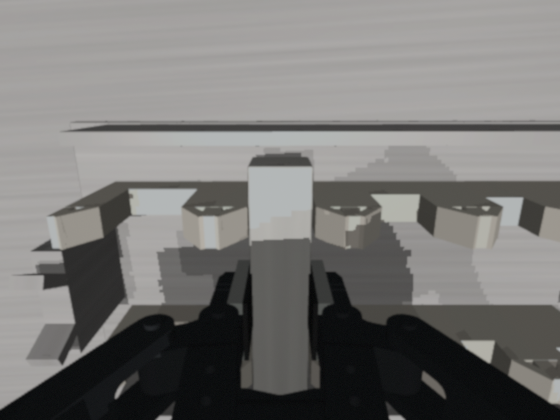

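Bar23 is in its throat at px (281,200) without force. Lower the rest and release.

```bash
python3 -m jog '{"offset":[[0,0,-0.08],[0,0,0],[0,0,0],[0,0,0],[0,0,0],[0,0,0.4],[0,0,0.8],[0,0,0.9],[0,0,0.9],[0,0,0]],"angular":[[0,0,0],[0,0,0],[0,0,0],[0,0,0],[0,0,0],[0,0,0],[0,0,0],[0,0,0],[0,0,0],[0,0,0]],"jaw":[5,36,36,36,36,36,36,36,36,36]}'
python3 - <<'E'
from h import *
im,c,st=snap('wrist','w6');t,_,_=snap('top','top6'); plan([.631,-.032,.11],90)
T=cam('top');g=t.max(2);m=np.zeros(g.shape,bool); m[152:268,245:345]=g[152:268,245:345]>110
for o in comps(m,T,.02):print(o)
E
```

```text
time: 7.8
tool_pos: [0.5263, 0.2916, 0.1937]
tool_rot: [-0.014, 0.024, 0.709, -0.705]
contact_force: [0.6, 0.6, 0.4]
gripper_width: 0.419
pos [0.523  0.2903 0.1865] y [ 0.004  0.002 -1.   ] jaw -93.15 q [0.38 0.02 1.72 0.   1.4  2.01] t 7.9 w 36.1 F [-0.3 -0.  -0.8]
offset total [ 2.16  -6.446 -1.53 ] min rows 6.45
turn 3.15 deg; rotvec units [-0.02  0.04  0.52]
(array([298., 244.]), (454.1, -92.3), (110.1, 10.1), 10.0)
(array([275., 178.]), (632.1, -33.0), (109.6, 20.2), 1.3)
```

View pics/w6.png

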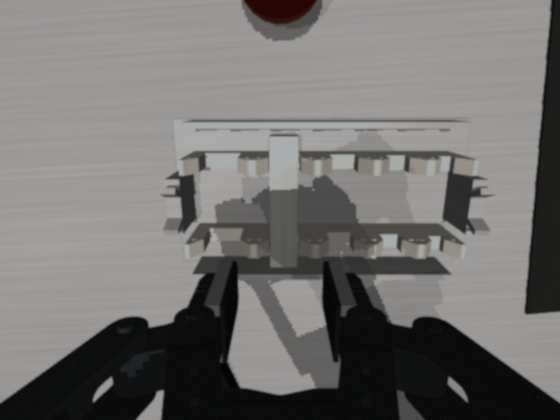

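```bash
python3 -m jog '{"offset":[[0.2,-0.8,0],[0.27,-0.8,-0.1],[0.27,-0.8,-0.2],[0.27,-0.8,-0.2],[0.27,-0.8,-0.2],[0.27,-0.8,-0.2],[0.27,-0.8,-0.2],[0.27,-0.8,-0.2],[0.1,0,-0.2],[0,0,0],[0,0,0]],"angular":[[0,0,0.1],[0,0,0.1],[0,0,0.1],[0,0,0.1],[0,0,0.1],[0,0,0.1],[0,0,0.1],[0,0,0],[0,0,0],[0,0,0],[0,0,0]],"jaw":[36,36,40,45,45,45,45,45,45,45,45]}'
python3 - <<'E'
from h import *
im,c,st=snap('wrist','w7'); 
g=im.min(2);m=np.zeros(g.shape,bool); m[0:330,160:400]=g[0:330,160:400]>110
for o in comps(m,c,.022,200):print(o)
plan([.632,-.03,.01],91)
E
```

```text
time: 9.0
tool_pos: [0.6303, -0.029, 0.1076]
tool_rot: [0.006, -0.008, 0.707, -0.707]
contact_force: [0.2, 0.1, -0.1]
gripper_width: 0.525
(array([283., 208.]), (631.8, -29.7), (110.2, 18.6), 1.4)
(array([280.,  45.]), (734.0, -24.3), (140.1, 47.0), -87.0)
pos [ 0.6307 -0.0288  0.1085] y [-0.002  0.001 -1.   ] jaw -88.87 q [-0.16  0.17  1.7   0.    1.28  1.39] t 9.1 w 44.9 F [ 0.4 -0.3 -1.4]
offset total [ 0.025 -0.024 -1.971] min rows 1.97
turn -0.13 deg; rotvec units [-0.01 -0.01 -0.02]
```

View pics/w7.png

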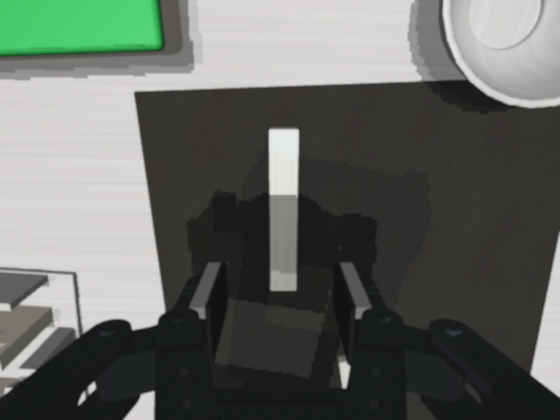

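Bar18 is at px (283,208), 110 × 18.6 mm, centred in the jaws.

```bash
python3 -m jog '{"offset":[[0.02,-0.02,-0.6],[0,0,-0.6],[0,0,-0.5],[0,0,-0.28],[0,0,0],[0,0,0],[0,0,0],[0,0,0],[0,0,0]],"angular":[[0,0,0],[0,0,0],[0,0,0],[0,0,0],[0,0,0],[0,0,0],[0,0,0],[0,0,0],[0,0,0]],"jaw":[45,45,45,45,45,5,5,5,5]}'
python3 - <<'E'
from h import *
plan([.5185,.2432,.15],-93.1)
E
```

```text
time: 9.95
tool_pos: [0.6342, -0.0312, 0.0127]
tool_rot: [-0.008, 0.005, -0.707, 0.707]
contact_force: [-0.9, 1.1, 7.1]
gripper_width: 0.188
pos [ 0.6342 -0.0312  0.0127] y [ 0.004 -0.    -1.   ] jaw -88.95 q [-0.17  0.29  1.73  0.    1.11  1.39] t 9.9 w 16.1 F [-0.9  1.1  7.1]
offset total [-2.314  5.488  2.747] min rows 5.49
turn -4.15 deg; rotvec units [ 0.    0.04 -0.69]
```

```bash
python3 -m jog '{"offset":[[0,0,0.3],[0,0,0.7],[-0.1,0.1,0.8],[-0.3,0.7,0.8],[-0.3,0.8,0.2],[-0.3,0.8,0],[-0.3,0.8,0],[-0.3,0.8,0],[-0.3,0.8,0],[-0.3,0.65,0],[-0.1,0,0],[0,0,0]],"angular":[[0,0,0],[0,0,0],[0,0,0],[0,0,-0.1],[0,0,-0.1],[0,0,-0.1],[0,0,-0.1],[0,0,-0.1],[0,0,-0.1],[0,0,-0.1],[0,0,0],[0,0,0]],"jaw":[5,5,5,5,5,5,5,5,5,5,5,5]}'
python3 - <<'E'
from h import *
im,c,st=snap('wrist','w8'); plan([.5185,.2432,.15],-93.1)
z=st['tool_pos'][2]
pts=rackpts(np.array([517.4,258.2]),-3.09,[(s*34,y,62) for s in(1,-1) for y in (57.5,7.5,-37.5,-77.5)])
cv2.imwrite('pics/w8c.png',cv2.resize(im[130:330,100:460],None,fx=2.2,fy=3,interpolation=2))
mark(im,c,pts,(100,130,460,330),2.2,'m8')
E
```

```text
time: 11.15
tool_pos: [0.5182, 0.2384, 0.1469]
tool_rot: [0.019, -0.019, -0.707, 0.707]
contact_force: [0.7, -0.4, -1.6]
gripper_width: 0.189
pos [0.5188 0.2377 0.1469] y [ 0.001 -0.    -1.   ] jaw -93.12 q [ 0.3  -0.01  1.82 -0.    1.33  1.92] t 11.2 w 15.8 F [-0.6 -0.9 -0.7]
offset total [-0.006  0.11   0.063] min rows 0.11
turn 0.02 deg; rotvec units [0.   0.01 0.  ]
```

View pics/m8.png

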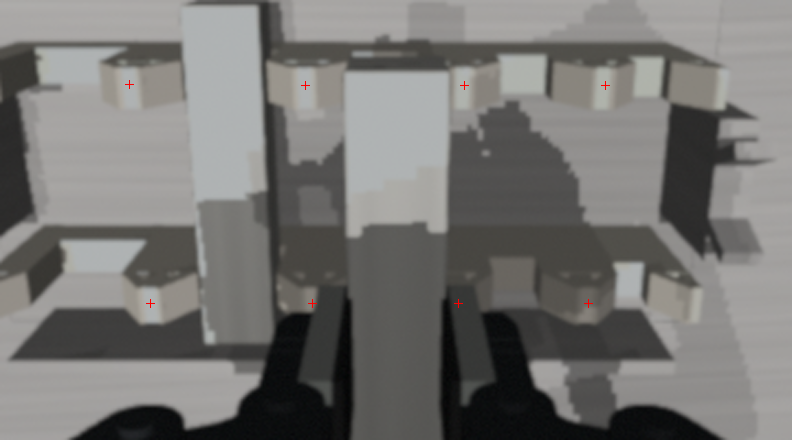

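```bash
python3 - <<'E'
from h import *
c=cam('wrist')
for z in(.153,.157):
  for p in[(346,71),(448,71),(443,330)]: print(z,onz(c,(p[0]/2.2+99.5,p[1]/2.2+129.5),z).round(4))
print(np.array(rackpts(np.array([517.4,258.2]),-3.09,[(0,-15,41),(0,-95,46),(0,0,52)])).round(4))
E
```

```text
0.153 [0.5709 0.2448 0.153 ]
0.153 [0.5699 0.2276 0.153 ]
0.153 [0.5214 0.2303 0.153 ]
0.157 [0.5715 0.2445 0.157 ]
0.157 [0.5706 0.2278 0.157 ]
0.157 [0.5235 0.2304 0.157 ]
[[0.5166 0.2432 0.041 ]
 [0.5123 0.1633 0.046 ]
 [0.5174 0.2582 0.052 ]]
```

```bash
python3 -m jog '{"offset":[[0,0.1,-0.3],[0,0,-0.4],[0,0,-0.4],[0,0,-0.3],[0,0,-0.2],[0,0,-0.2],[0,0,-0.2],[0,0,0],[0,0,0]],"angular":[[0,0,0],[0,0,0],[0,0,0],[0,0,0],[0,0,0],[0,0,0],[0,0,0],[0,0,0],[0,0,0]],"jaw":[5,5,5,5,5,5,5,5,5]}'
python3 - <<'E'
from h import *
im,c,st=snap('wrist','w9'); plan([.519,.2428,.041],-93.1)
E
```

```text
time: 12.1
tool_pos: [0.5191, 0.2431, 0.0466]
tool_rot: [-0.019, 0.02, 0.707, -0.707]
contact_force: [0.1, -0.1, -1.2]
gripper_width: 0.188
pos [0.5194 0.2432 0.0471] y [ 0.001  0.    -1.   ] jaw -93.14 q [ 0.31  0.12  1.87 -0.    1.15  1.93] t 12.2 w 15.9 F [-0.4  0.2 -2.3]
offset total [-0.008 -0.009 -0.122] min rows 0.12
turn 0.04 deg; rotvec units [-0.    0.01  0.01]
```

View pics/w9.png

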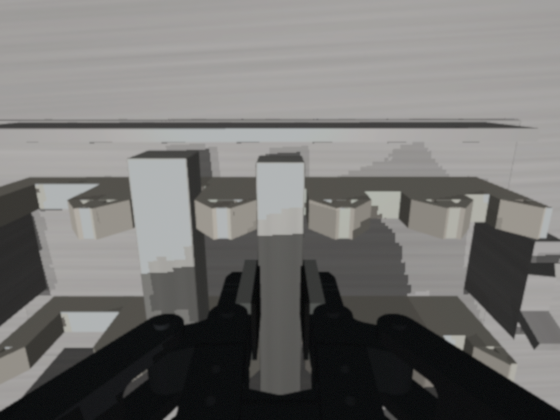

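Bar18 is in its throat at px (280,200). Lower, release and lift.

```bash
python3 -m jog '{"offset":[[0,0,-0.1],[0,0,0],[0,0,0],[0,0,0],[0,0,0],[0,0,0.4],[0,0,0.8],[0,0,0.9],[0,0,0.6],[0,0,0],[0,0,0]],"angular":[[0,0,0],[0,0,0],[0,0,0],[0,0,0],[0,0,0],[0,0,0],[0,0,0],[0,0,0],[0,0,0],[0,0,0],[0,0,0]],"jaw":[5,26,26,26,26,26,26,26,26,26,26]}'
python3 - <<'E'
from h import *
im,c,st=snap('wrist','w10');t,_,_=snap('top','top10')
T=cam('top');g=t.max(2);m=np.zeros(g.shape,bool); m[152:268,245:345]=g[152:268,245:345]>110
for o in comps(m,T,.012):print(o)
plan([.4545,-.089,.11],100.4)
E
```

```text
time: 13.25
tool_pos: [0.5194, 0.2432, 0.1774]
tool_rot: [-0.019, 0.02, 0.707, -0.707]
contact_force: [-0.5, 0.5, -0.3]
gripper_width: 0.301
(array([298., 244.]), (454.9, -92.5), (110.8, 10.3), 10.4)
pos [0.5179 0.2427 0.1746] y [-0.003 -0.001 -1.   ] jaw -93.15 q [ 0.31 -0.03  1.79  0.    1.38  1.93] t 13.3 w 26.0 F [-0.7  0.5 -0.3]
offset total [-1.269 -6.635 -1.293] min rows 6.63
turn 13.55 deg; rotvec units [ 0.01 -0.03  2.26]
```

View pics/w10.png

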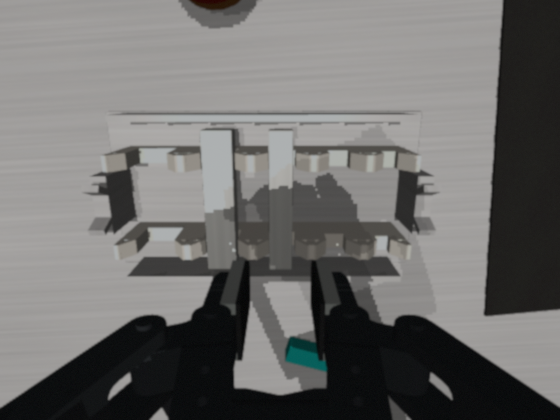

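```bash
python3 -m jog '{"offset":[[-0.1,-0.7,0],[-0.15,-0.8,-0.1],[-0.15,-0.8,-0.1],[-0.15,-0.8,-0.2],[-0.15,-0.8,-0.2],[-0.15,-0.8,-0.2],[-0.15,-0.8,-0.2],[-0.15,-0.8,-0.2],[-0.1,-0.33,-0.1],[0,0,0],[0,0,0]],"angular":[[0,0,0.3],[0,0,0.3],[0,0,0.3],[0,0,0.3],[0,0,0.3],[0,0,0.3],[0,0,0.3],[0,0,0.16],[0,0,0],[0,0,0],[0,0,0]],"jaw":[26,26,30,30,30,30,30,30,30,30,30]}'
python3 - <<'E'
from h import *
im,c,st=snap('wrist','w11'); 
g=im.min(2);m=np.zeros(g.shape,bool); m[0:330,160:400]=g[0:330,160:400]>85
for o in comps(m,c,.012,200):print(o)
plan([.4545,-.089,.008],100.4)
E
```

```text
time: 14.45
tool_pos: [0.4555, -0.088, 0.11]
tool_rot: [0.063, -0.065, 0.705, -0.704]
contact_force: [0.0, 0.4, -0.3]
gripper_width: 0.352
(array([386., 315.]), (388.4, -177.6), (26.5, 14.5), -87.1)
(array([279., 314.]), (378.4, -100.5), (59.1, 30.7), -79.5)
(array([177., 301.]), (369.8, -27.5), (36.5, 31.4), 4.8)
(array([333., 288.]), (404.5, -136.5), (42.5, 10.7), 19.4)
(array([227., 288.]), (390.1, -57.7), (42.8, 10.7), 0.8)
(array([284., 206.]), (455.6, -89.1), (110.5, 9.4), 10.4)
pos [ 0.456  -0.0877  0.1106] y [-0.002  0.001 -1.   ] jaw -79.58 q [-0.35 -0.24  2.09  0.    1.29  1.04] t 14.5 w 29.8 F [-0.6 -0.2 -0. ]
offset total [-0.03  -0.025 -2.051] min rows 2.05
turn -0.02 deg; rotvec units [-0.01 -0.02 -0.  ]
```

View pics/w11.png

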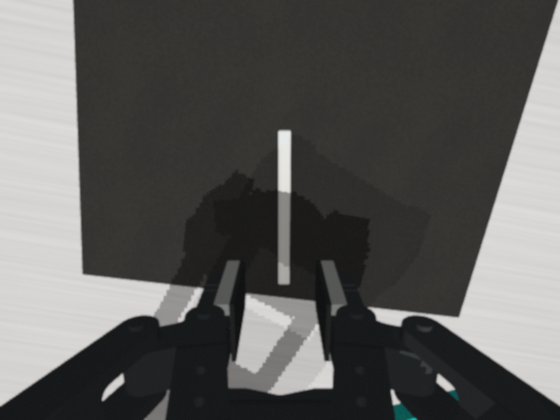

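```bash
python3 -m jog '{"offset":[[0,-0.02,-0.6],[0,0,-0.6],[0,0,-0.5],[0,0,-0.3],[0,0,0],[0,0,0]],"angular":[[0,0,0],[0,0,0],[0,0,0],[0,0,0],[0,0,0],[0,0,0]],"jaw":[30,30,30,30,30,30]}'
python3 - <<'E'
from h import *
plan([.4555,-.089,.007],100.4)
E
```

```text
time: 15.1
tool_pos: [0.4568, -0.0887, 0.0117]
tool_rot: [0.065, -0.065, 0.704, -0.704]
contact_force: [0.4, 0.9, 0.1]
gripper_width: 0.352
pos [ 0.4568 -0.0887  0.0117] y [-0.  0. -1.] jaw -79.5 q [-0.35 -0.08  2.14  0.    1.08  1.04] t 15.1 w 30.0 F [0.4 0.9 0.1]
offset total [-0.026 -0.007 -0.095] min rows 0.09
turn -0.1 deg; rotvec units [-0.   -0.   -0.02]
```

```bash
python3 -m jog '{"offset":[[0,0,-0.1],[0,0,0],[0,0,0],[0,0,0],[0,0,0],[0,0,0]],"angular":[[0,0,0],[0,0,0],[0,0,0],[0,0,0],[0,0,0],[0,0,0]],"jaw":[30,30,0,0,0,0]}'
python3 - <<'E'
from h import *
plan([.5145,.1630,.15],-93.1)
E
```

```text
time: 15.7
tool_pos: [0.457, -0.0897, 0.0072]
tool_rot: [-0.064, 0.064, -0.704, 0.704]
contact_force: [-0.7, 0.5, 5.1]
gripper_width: 0.067
pos [ 0.457  -0.0897  0.0072] y [ 0.001 -0.    -1.   ] jaw -79.59 q [-0.35 -0.07  2.14  0.    1.07  1.04] t 15.7 w 5.8 F [-0.7  0.5  5.1]
offset total [1.15  5.053 2.855] min rows 5.05
turn -13.51 deg; rotvec units [ 0.    0.01 -2.25]
```

```bash
python3 -m jog '{"offset":[[0,0,0.3],[0,0,0.7],[0,0,0.8],[0.2,0.6,0.8],[0.2,0.8,0.2],[0.2,0.8,0],[0.2,0.8,0],[0.2,0.8,0],[0.15,0.8,0],[0,0.42,0],[0,0,0],[0,0,0]],"angular":[[0,0,0],[0,0,0],[0,0,0],[0,0,-0.3],[0,0,-0.3],[0,0,-0.3],[0,0,-0.3],[0,0,-0.3],[0,0,-0.4],[0,0,-0.35],[0,0,0],[0,0,0]],"jaw":[0,0,0,0,0,0,0,0,0,0,0,0]}'
python3 - <<'E'
from h import *
im,c,st=snap('wrist','w12'); plan([.5145,.1635,.15],-93.1)
pts=rackpts(np.array([517.4,258.2]),-3.09,[(s*34,y,62) for s in(1,-1) for y in (57.5,7.5,-37.5,-77.5)]+[(0,-116,52)])
mark(im,c,pts,(100,130,460,330),2.2,'m12')
E
```

```text
time: 16.9
tool_pos: [0.5133, 0.1608, 0.1451]
tool_rot: [0.019, -0.018, -0.707, 0.707]
contact_force: [0.1, -0.7, -0.6]
gripper_width: 0.062
pos [0.5134 0.1603 0.1452] y [-0.001 -0.001 -1.   ] jaw -93.07 q [ 0.16 -0.09  1.9  -0.    1.33  1.79] t 16.9 w 5.4 F [-0.8 -0.2 -0.6]
offset total [0.021 0.065 0.095] min rows 0.1
turn -0.03 deg; rotvec units [ 0.01 -0.01 -0.  ]
```

View pics/m12.png

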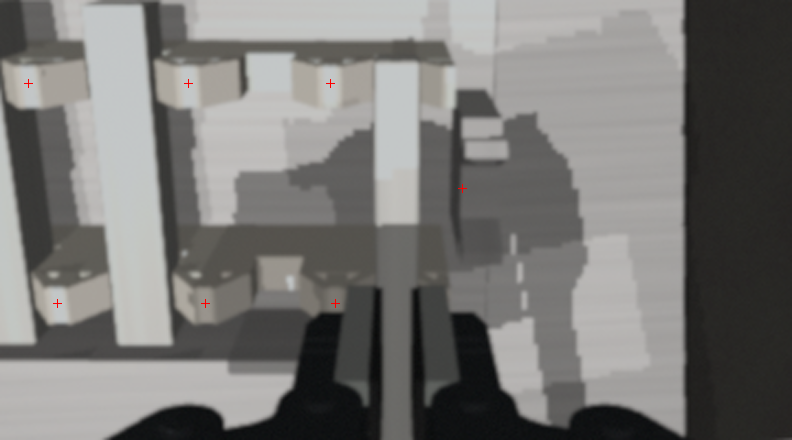

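```bash
python3 - <<'E'
from h import *
c=cam('wrist')
for p in[(376,63),(419,63),(384,330),(412,330)]: print(onz(c,(p[0]/2.2+99.5,p[1]/2.2+129.5),.150).round(4))
E
```

```text
[0.5664 0.1623 0.15  ]
[0.566 0.155 0.15 ]
[0.5159 0.1639 0.15  ]
[0.5157 0.1586 0.15  ]
```

```bash
python3 -m jog '{"offset":[[0.03,0.05,-0.3],[0,0,-0.4],[0,0,-0.4],[0,0,-0.2],[0,0,-0.2],[0,0,-0.2],[0,0,-0.15],[0,0,-0.08],[0,0,0],[0,0,0]],"angular":[[0,0,0],[0,0,0],[0,0,0],[0,0,0],[0,0,0],[0,0,0],[0,0,0],[0,0,0],[0,0,0],[0,0,0]],"jaw":[0,0,0,0,0,0,0,0,0,0]}'
python3 - <<'E'
from h import *
im,c,st=snap('wrist','w13'); plan([.5148,.163,.045],-93.1)
cv2.imwrite('pics/w13c.png',cv2.resize(im[130:420,100:460],None,fx=2,fy=2,interpolation=2))
E
```

```text
time: 17.95
tool_pos: [0.5154, 0.1634, 0.0495]
tool_rot: [0.019, -0.019, -0.707, 0.707]
contact_force: [-0.9, -1.0, 0.9]
gripper_width: 0.063
pos [0.5154 0.1634 0.0496] y [ 0. -0. -1.] jaw -93.08 q [ 0.17  0.04  1.95 -0.    1.15  1.79] t 18.0 w 5.1 F [ 0.2 -0.4 -0.3]
offset total [-0.013 -0.007 -0.092] min rows 0.09
turn -0.02 deg; rotvec units [ 0.  0. -0.]
```

View pics/w13c.png

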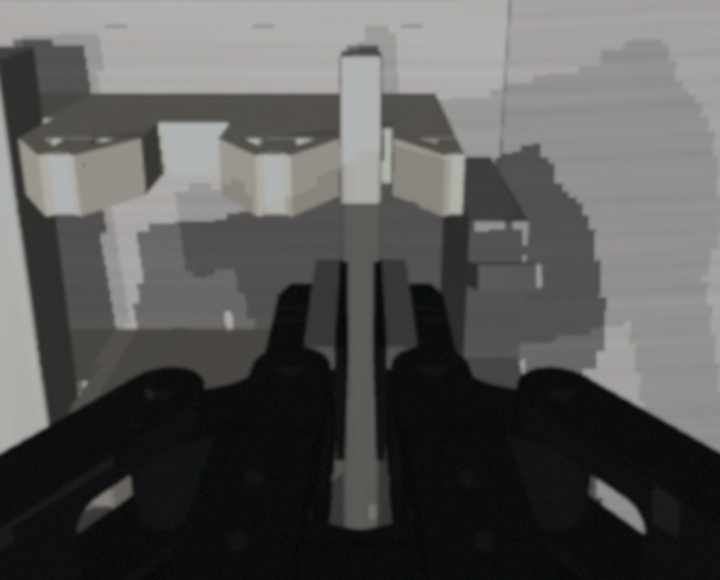

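Bar8 is in its throat at crop px (361,120). The right finger is just clear of the saddle wall, so I'll lower and open only slightly.

```bash
python3 -m jog '{"offset":[[0,0,-0.08],[0,0,0],[0,0,0],[0,0,0],[0,0,0],[0,0,0.2],[0,0,0.4],[0,0,0.8],[0,0,0.9],[0,0,0.5],[0,0,0]],"angular":[[0,0,0],[0,0,0],[0,0,0],[0,0,0],[0,0,0],[0,0,0],[0,0,0],[0,0,0],[0,0,0],[0,0,0],[0,0,0]],"jaw":[0,11.5,11.5,11.5,11.5,11.5,11.5,11.5,20,20,20]}'
python3 - <<'E'
from h import *
im,c,st=snap('wrist','w14'); plan([.5,.1,.3],90)
cv2.imwrite('pics/w14c.png',cv2.resize(im[60:320,60:460],None,fx=2,fy=2,interpolation=2))
E
```

```text
time: 19.1
tool_pos: [0.5184, 0.1641, 0.192]
tool_rot: [-0.015, 0.023, 0.708, -0.706]
contact_force: [0.6, 0.8, 0.2]
gripper_width: 0.235
pos [0.5169 0.1638 0.1889] y [ 0.006  0.001 -1.   ] jaw -93.08 q [ 0.17 -0.12  1.85  0.    1.4   1.79] t 19.1 w 19.7 F [-0.1 -0.3  0.6]
offset total [-0.338 -1.276  2.222] min rows 2.22
turn 3.08 deg; rotvec units [-0.01  0.06  0.51]
```

View pics/w14c.png

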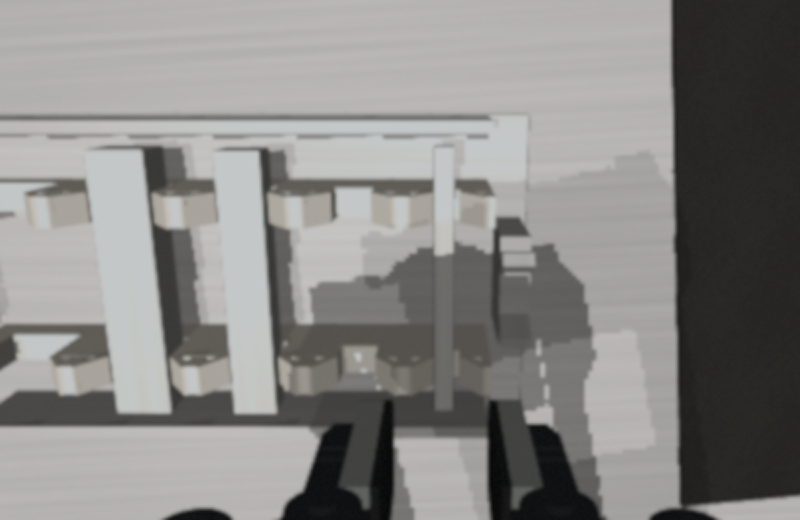

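```bash
python3 - <<'E'
from h import *
c=cam('wrist')
f=lambda x,y,z=.05:onz(c,(x/2+59.5,y/2+59.5),z)*1000
for n,q in(('23',[(86,149),(143,149),(117,413),(172,413)]),('18',[(216,150),(263,150),(233,413),(277,413)]),('8',[(434,147),(453,147),(436,410),(453,410)])):
    P=np.array([f(*p) for p in q])[:,:2]; e1=P[:2].mean(0);e2=P[2:].mean(0)
    print(n,'ctr',((e1+e2)/2).round(1),'len',np.linalg.norm(e1-e2).round(1),'w',np.linalg.norm(P[0]-P[1]).round(1),np.linalg.norm(P[2]-P[3]).round(1),'ang',np.degrees(np.arctan2(*(e1-e2)[::-1])).round(2))
print(np.array(rackpts(np.array([517.4,258.2]),-3.09,[(0,32.5,41),(0,-15,41),(0,-95,46)])).round(4))
im=cv2.imread('pics/top10.png')
E
```

```text
23 ctr [518.2 289. ] len 108.7 w 21.5 23.1 ang -3.78
18 ctr [515.5 242.4] len 108.3 w 17.7 18.4 ang -4.17
8 ctr [512.6 164.4] len 107.9 w 7.1 7.1 ang -2.81
[[0.5192 0.2907 0.041 ]
 [0.5166 0.2432 0.041 ]
 [0.5123 0.1633 0.046 ]]
```

The three bars read level with each other and at their slots. Next is the keeper: hover near the stand to look.

```bash
python3 -m jog '{"offset":[[0,-0.4,0.7],[0,-0.9,0.7],[0,-0.9,0.7],[0,-0.9,0.7],[0,-0.9,0.5],[0,-0.9,0.1],[0,-0.9,0],[0,-0.9,0],[0,-0.9,0],[0,-0.9,0],[0,-0.9,0],[0,-0.5,0]],"angular":[[0,0,0.2],[0,0,0.2],[0,0,0.12],[0,0,0],[0,0,0],[0,0,0],[0,0,0],[0,0,0],[0,0,0],[0,0,0],[0,0,0],[0,0,0]],"jaw":[20,20,20,20,40,40,40,40,40,40,40,40]}'
python3 - <<'E'
from h import *
manip.grab_frame('top')
im,c,st=snap('wrist','w15'); plan([.55,-.36,.36],90); snap('top','top15'); snap('side','side15')
t=cv2.imread('pics/top15.png'); cv2.imwrite('pics/t15.png',cv2.resize(t[140:290,370:470],None,fx=4,fy=4,interpolation=2))
t=cv2.imread('pics/side15.png'); cv2.imwrite('pics/s15.png',cv2.resize(t[120:220,290:390],None,fx=6,fy=6,interpolation=2))
E
```

```text
time: 20.35
tool_pos: [0.5141, -0.3164, 0.339]
tool_rot: [-0.002, -0.0, 0.708, -0.706]
contact_force: [0.2, 1.4, -0.2]
gripper_width: 0.47
pos [ 0.5141 -0.3163  0.3387] y [-0.004  0.002 -1.   ] jaw -90.21 q [-0.67 -0.04  1.53 -0.    1.66  0.9 ] t 20.4 w 40.1 F [-0.2  0.2  0.7]
offset total [ 0.718 -0.874  0.427] min rows 0.87
turn 0.21 deg; rotvec units [-0.02 -0.04  0.03]
```

View pics/w15.png

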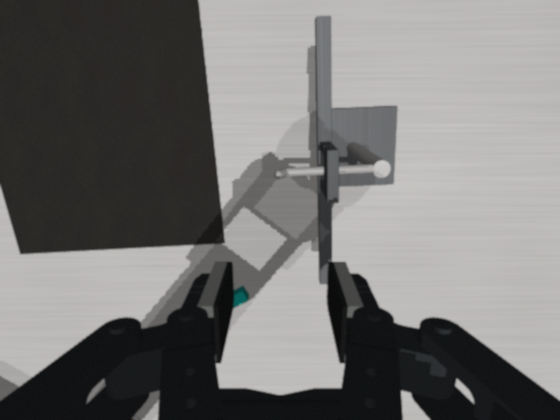

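View pics/t15.png

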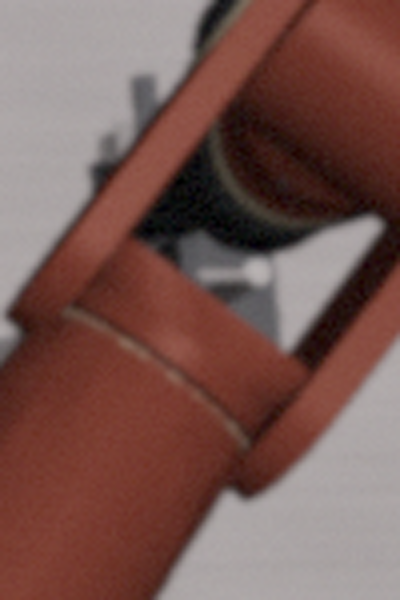

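View pics/s15.png

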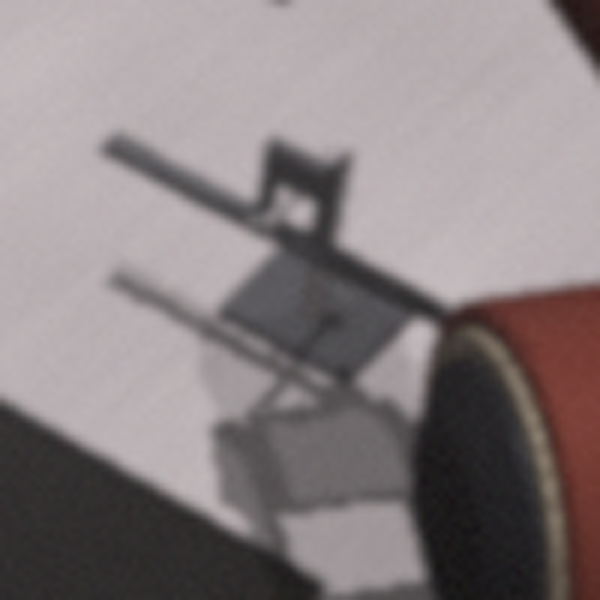

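```bash
python3 - <<'E'
from h import *
im=cv2.imread('pics/w15.png'); cv2.imwrite('pics/w15c.png',cv2.resize(im[130:220,260:400],None,fx=5,fy=5,interpolation=2))
E
```

```text
(no output)
```

View pics/w15c.png

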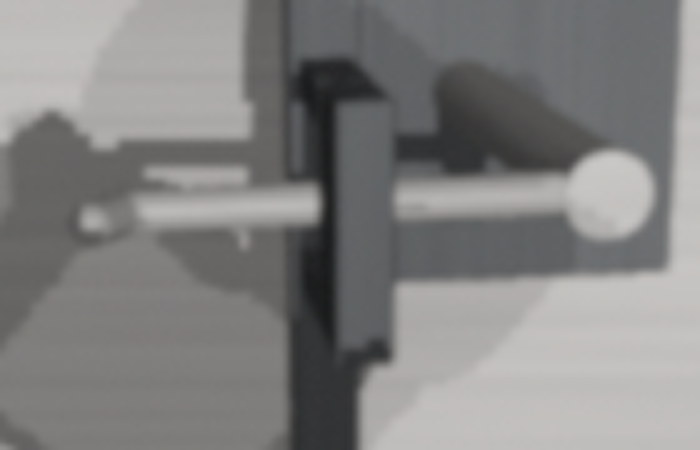

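```bash
python3 - <<'E'
from h import *
c=cam('wrist')
f=lambda x,y,z:onz(c,(x/5+259.5,y/5+129.5),z)*1000
for n,x,y,z in(('tabTL',335,97,.176),('tabTR',390,97,.176),('tabBL',335,355,.176),('tabBR',390,355,.176),('hookL',140,212,.146),('hookR',565,195,.146),('post',610,195,.150),('tip',95,220,.160)): print(n,f(x,y,z).round(1))
for p in[(323,17),(326,282)]: print('bar end',onz(c,p,.116).round(4))
plan([.55,-.36,.2],90)
E
```

```text
tabTL [ 548.  -350.1  176. ]
tabTR [ 548.  -359.2  176. ]
tabBL [ 503.8 -351.7  176. ]
tabBR [ 503.8 -361.2  176. ]
hookL [ 522.8 -318.5  146. ]
hookR [ 526.  -396.8  146. ]
post [ 526.7 -404.   150. ]
tip [ 524.1 -310.3  160. ]
bar end [ 0.6573 -0.35    0.116 ]
bar end [ 0.3933 -0.3623  0.116 ]
pos [ 0.5148 -0.3135  0.3397] y [-0.002  0.002 -1.   ] jaw -90.02 q [-0.67 -0.04  1.53  0.    1.66  0.9 ] t 20.6 w 40.2 F [ 0.3 -0.2  0.5]
offset total [ 0.705 -0.93  -2.794] min rows 2.79
turn 0.02 deg; rotvec units [-0.02 -0.02  0.  ]
```

```bash
python3 -m jog '{"offset":[[0.1,-0.4,-0.4],[0.12,-0.44,-0.6],[0,0,-0.6],[0,0,-0.2],[0,0,0],[0,0,0]],"angular":[[0,0,0.21],[0,0,0.21],[0,0,0],[0,0,0],[0,0,0],[0,0,0]],"jaw":[32,32,32,32,32,32]}'
python3 - <<'E'
from h import *
im,c,st=snap('wrist','w16'); plan([.526,-.3556,.155],92.5)
mark(im,c,[(.526,-.3556,.176)],(130,80,430,380),2,'m16')
E
```

```text
time: 21.15
tool_pos: [0.5269, -0.355, 0.2531]
tool_rot: [-0.017, 0.016, -0.707, 0.707]
contact_force: [0.3, -0.9, 0.8]
gripper_width: 0.379
pos [ 0.5271 -0.3554  0.2541] y [ 0.003 -0.002 -1.   ] jaw -87.39 q [-0.71  0.06  1.56  0.    1.51  0.81] t 21.2 w 32.2 F [ 0.4  0.4 -0.4]
offset total [-0.023 -0.004 -1.981] min rows 1.98
turn -0.11 deg; rotvec units [ 0.02  0.03 -0.02]
```

View pics/m16.png

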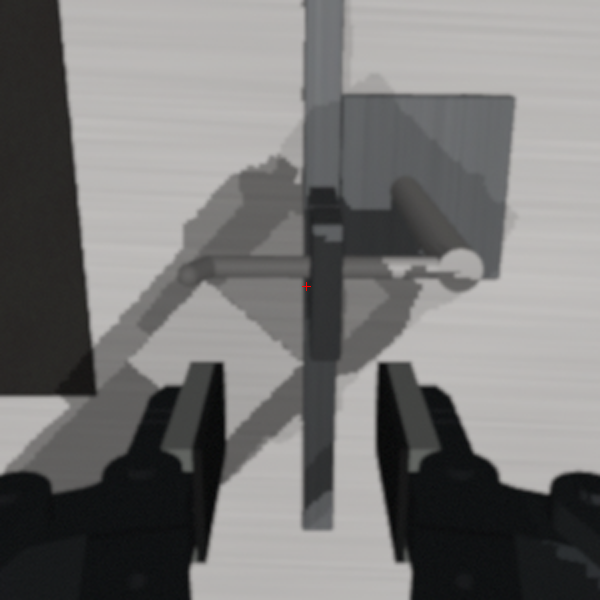

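```bash
python3 - <<'E'
from h import *
c=cam('wrist')
f=lambda x,y,z:onz(c,(x/2+129.5,y/2+79.5),z)*1000
for n,x,y,z in(('tabTL',312,222,.176),('tabTR',342,224,.176),('tabBL',311,360,.176),('tabBR',340,360,.176),('hookL',210,267,.146),('hookR',430,267,.146),('post',462,267,.150),('tip',188,274,.160),('barfar',322,0,.116),('barnear',318,528,.116)): print(n,f(x,y,z).round(1))
plan([.526,-.3556,.155],92.5)
E
```

```text
tabTL [ 547.1 -356.7  176. ]
tabTR [ 546.9 -366.   176. ]
tabBL [ 500.8 -358.7  176. ]
tabBR [ 501.3 -368.1  176. ]
hookL [ 521.6 -322.   146. ]
hookR [ 525.1 -400.4  146. ]
post [ 526.9 -410.8  150. ]
tip [ 523.3 -316.2  160. ]
barfar [ 614.5 -357.9  116. ]
barnear [ 391.8 -368.1  116. ]
pos [ 0.5271 -0.3554  0.2541] y [ 0.003 -0.002 -1.   ] jaw -87.39 q [-0.71  0.06  1.56  0.    1.51  0.81] t 21.2 w 32.2 F [ 0.4  0.4 -0.4]
offset total [-0.023 -0.004 -1.981] min rows 1.98
turn -0.11 deg; rotvec units [ 0.02  0.03 -0.02]
```

The refined tab centre is (524, -362) mm and it measures 46 × 9.4 mm as stated. The earlier frame had been taken while the arm was still settling.

```bash
python3 -m jog '{"offset":[[-0.06,-0.14,-0.4],[0,0,-0.5],[0,0,-0.5],[0,0,-0.35],[0,0,-0.2],[0,0,0],[0,0,0]],"angular":[[0,0,0],[0,0,0],[0,0,0],[0,0,0],[0,0,0],[0,0,0],[0,0,0]],"jaw":[32,32,32,32,32,32,32]}'
python3 - <<'E'
from h import *
im,c,st=snap('wrist','w17'); plan([.524,-.3624,.154],92.5)
E
```

```text
time: 21.9
tool_pos: [0.5239, -0.3631, 0.1555]
tool_rot: [-0.016, 0.015, -0.706, 0.707]
contact_force: [0.5, 0.4, 1.6]
gripper_width: 0.374
pos [ 0.524  -0.3633  0.1559] y [ 0.002 -0.002 -1.   ] jaw -87.44 q [-0.72  0.14  1.65  0.    1.35  0.8 ] t 21.9 w 31.9 F [ 0.1 -0.4 -0.5]
offset total [-0.001  0.017 -0.038] min rows 0.04
turn -0.06 deg; rotvec units [ 0.02  0.02 -0.01]
```

View pics/w17.png

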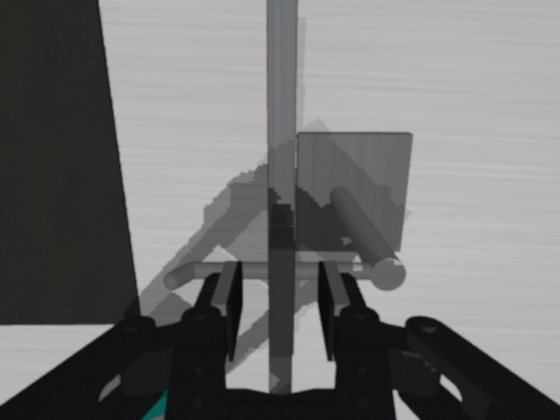

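The tab is centred between the fingers at px (281,300). Close and lift 18 mm.

```bash
python3 -m jog '{"offset":[[0,0,0],[0,0,0],[0,0,0],[0,0,0],[0,0,0.12],[0,0,0.12],[0,0,0.12],[0,0,0],[0,0,0]],"angular":[[0,0,0],[0,0,0],[0,0,0],[0,0,0],[0,0,0],[0,0,0],[0,0,0],[0,0,0],[0,0,0]],"jaw":[2,2,2,2,2,2,2,2,2]}'
python3 - <<'E'
from h import *
im,c,st=snap('wrist','w18'); plan([.524,-.3624,.174],92.5)
s,_,_=snap('side','side18'); cv2.imwrite('pics/s18.png',cv2.resize(s[120:220,290:390],None,fx=6,fy=6,interpolation=2))
E
```

```text
time: 22.85
tool_pos: [0.5232, -0.3626, 0.172]
tool_rot: [0.016, -0.016, 0.707, -0.707]
contact_force: [0.5, 0.3, -1.7]
gripper_width: 0.099
pos [ 0.5231 -0.3625  0.1717] y [-0.  0. -1.] jaw -87.45 q [-0.72  0.12  1.64  0.    1.38  0.8 ] t 22.9 w 8.7 F [ 0.  -0.3 -2. ]
offset total [0.019 0.002 0.045] min rows 0.05
turn -0.05 deg; rotvec units [-0.   -0.   -0.01]
```

View pics/w18.png

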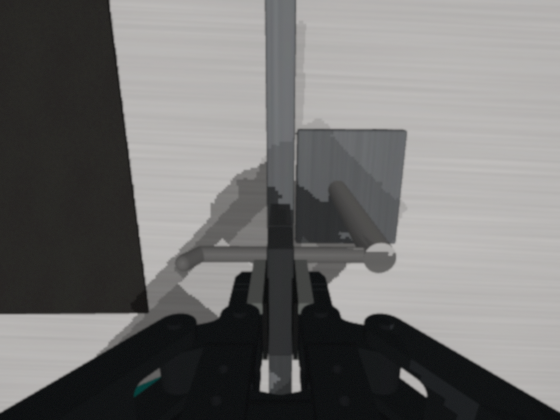

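View pics/s18.png

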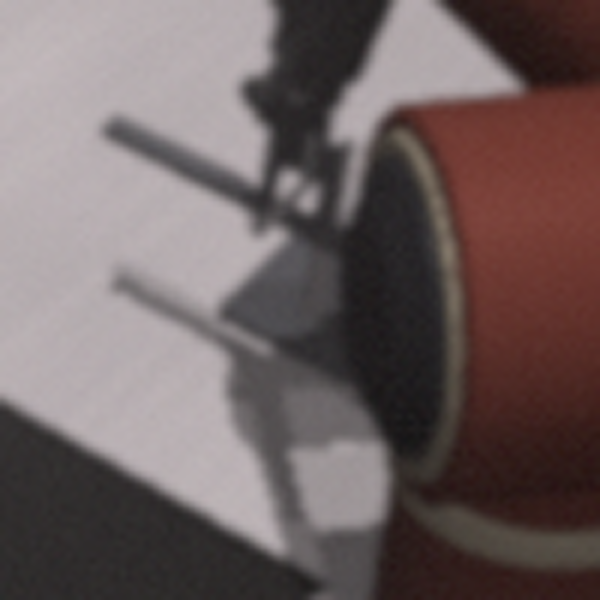

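```bash
python3 -m jog '{"offset":[[0,0,0.04],[-0.01,0.25,0],[-0.01,0.3,0],[-0.01,0.3,0],[-0.01,0.3,0],[-0.01,0.3,0],[-0.01,0.3,0],[-0.01,0.3,0],[0,0,0],[0,0,0]],"angular":[[0,0,0],[0,0,0],[0,0,0],[0,0,0],[0,0,0],[0,0,0],[0,0,0],[0,0,0],[0,0,0],[0,0,0]],"jaw":[2,2,2,2,2,2,2,2,2,2]}'
python3 - <<'E'
from h import *
im,c,st=snap('wrist','w19'); plan([.524,-.25,.174],92.5)
s,_,_=snap('side','side19'); cv2.imwrite('pics/s19.png',cv2.resize(s[120:240,260:390],None,fx=5,fy=5,interpolation=2))
E
```

```text
time: 23.95
tool_pos: [0.5198, -0.2599, 0.1742]
tool_rot: [-0.016, 0.016, -0.707, 0.707]
contact_force: [-0.3, 0.4, -2.3]
gripper_width: 0.099
pos [ 0.5198 -0.2604  0.1742] y [ 0.    -0.001 -1.   ] jaw -87.45 q [-0.59 -0.01  1.77 -0.    1.38  0.93] t 24.0 w 8.4 F [ 0.2  0.7 -2.4]
offset total [ 0.083  0.207 -0.005] min rows 0.21
turn -0.05 deg; rotvec units [ 0.01  0.   -0.01]
```

View pics/w19.png

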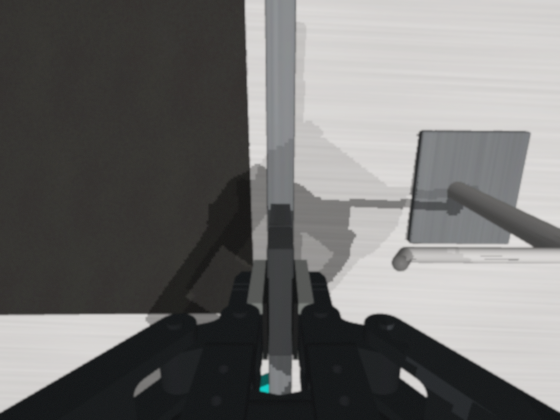

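View pics/s19.png

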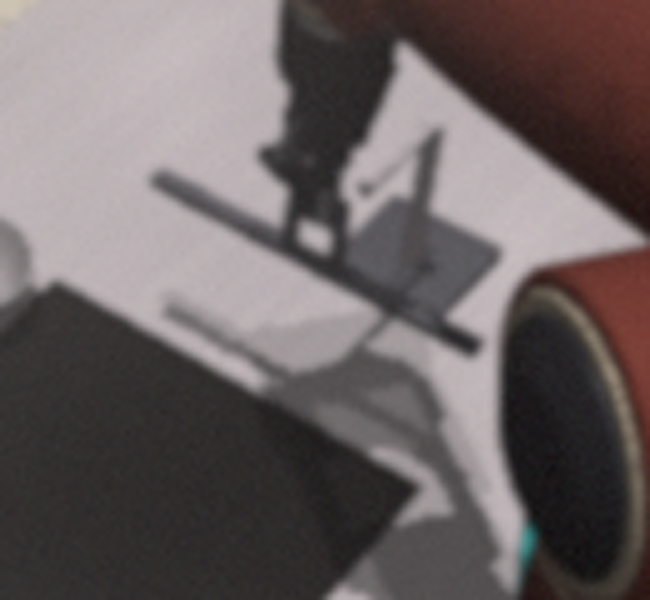

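The keeper is off the hook: it hangs upright, and the hook tip at px (405,257) is clear. I lift and turn it by 84.4° towards the rack.

```bash
python3 -m jog '{"offset":[[0,0.2,0.3],[0,0.3,0.3],[0,0.3,0.3],[0,0.3,0.2],[0,0.3,0],[0,0.3,0],[0,0.3,0],[0,0.3,0],[0,0.3,0],[0,0.3,0],[0,0.3,0],[0,0.3,0]],"angular":[[0,0,0.7],[0,0,1],[0,0,1],[0,0,1],[0,0,1],[0,0,1],[0,0,1],[0,0,1],[0,0,1],[0,0,1],[0,0,1],[0,0,1]],"jaw":[2,2,2,2,2,2,2,2,2,2,2,2]}'
python3 -m jog '{"offset":[[0,0.3,0],[0,0.6,0],[0,0.7,0],[0,0.7,0],[0,0.7,0],[0,0.7,0],[0,0.7,0],[0,0.7,0],[0,0.6,0],[0,0.3,0],[0,0,0],[0,0,0]],"angular":[[0,0,1],[0,0,1],[0,0,0.36],[0,0,0],[0,0,0],[0,0,0],[0,0,0],[0,0,0],[0,0,0],[0,0,0],[0,0,0],[0,0,0]],"jaw":[2,2,2,2,2,2,2,2,2,2,2,2]}'
python3 - <<'E'
from h import *
im,c,st=snap('wrist','w20'); plan([.5174,.2582,.15],-3.09); snap('top','top20')
E
```

```text
time: 25.25
tool_pos: [0.5199, -0.0853, 0.2291]
tool_rot: [-0.42, 0.42, -0.569, 0.569]
contact_force: [0.6, -0.2, -1.3]
gripper_width: 0.1
time: 26.45
tool_pos: [0.52, 0.2141, 0.229]
tool_rot: [-0.486, 0.487, -0.513, 0.514]
contact_force: [0.0, -0.2, -2.5]
gripper_width: 0.102
pos [0.52   0.2138 0.229 ] y [-0.    -0.001 -1.   ] jaw -3.15 q [ 0.26 -0.09  1.76 -0.    1.47  0.31] t 26.5 w 8.4 F [-1.2 -0.2 -2.6]
offset total [-0.052  0.888 -1.58 ] min rows 1.58
turn 0.06 deg; rotvec units [ 0.01 -0.    0.01]
```

View pics/w20.png

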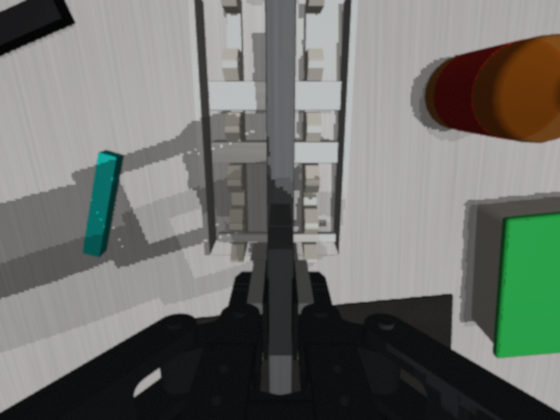

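View pics/top20.png

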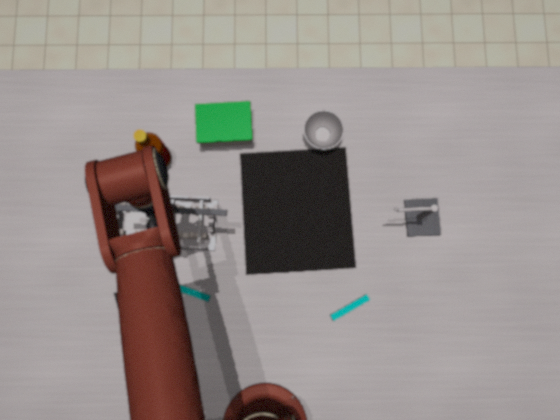

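```bash
python3 -m jog '{"offset":[[-0.05,0.45,0],[0,0.44,-0.3],[0,0,-0.5],[0,0,-0.5],[0,0,-0.3],[0,0,-0.1],[0,0,0],[0,0,0],[0,0,0]],"angular":[[0,0,0],[0,0,0],[0,0,0],[0,0,0],[0,0,0],[0,0,0],[0,0,0],[0,0,0],[0,0,0]],"jaw":[2,2,2,2,2,2,2,2,2]}'
python3 - <<'E'
from h import *
im,c,st=snap('wrist','w21'); plan([.5174,.2582,.102],-3.09)
pts=rackpts(np.array([517.4,258.2]),-3.09,[(0,122,52),(0,-122,52),(8.5,122,52),(-8.5,122,52),(34,57.5,62),(-34,57.5,62)])
mark(im,c,pts,(100,0,460,300),2,'m21')
snap('side','side21')
E
```

```text
time: 27.45
tool_pos: [0.5183, 0.2596, 0.1459]
tool_rot: [-0.487, 0.485, -0.513, 0.514]
contact_force: [-0.0, 1.2, -1.5]
gripper_width: 0.1
pos [0.5182 0.2596 0.1457] y [ 0.003  0.001 -1.   ] jaw -3.1 q [ 0.34  0.01  1.8  -0.    1.33  0.39] t 27.5 w 8.5 F [-0.5  0.6 -2.6]
offset total [-0.015 -0.028 -0.874] min rows 0.87
turn 0.01 deg; rotvec units [-0.01  0.02  0.  ]
```

View pics/m21.png

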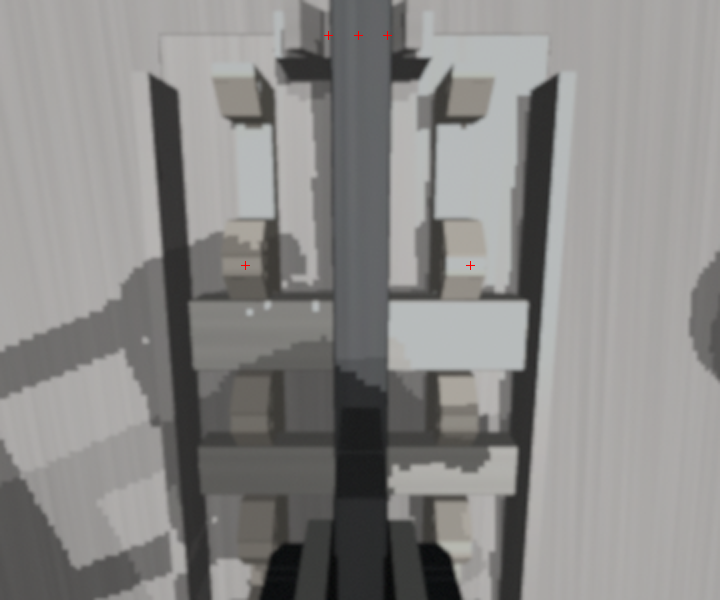

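View pics/side21.png

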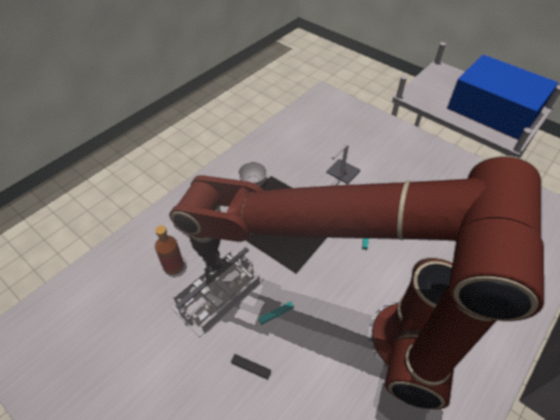

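```bash
python3 -m jog '{"offset":[[-0.03,-0.03,-0.2],[0,0,-0.2],[0,0,-0.15],[0,0,-0.1],[0,0,-0.1],[0,0,0],[0,0,0]],"angular":[[0,0,0],[0,0,0],[0,0,0],[0,0,0],[0,0,0],[0,0,0],[0,0,0]],"jaw":[2,2,2,2,2,2,2]}'
python3 - <<'E'
from h import *
im,c,st=snap('wrist','w22'); plan([.517,.2582,.102],-3.09)
cv2.imwrite('pics/w22c.png',cv2.resize(im[0:300,100:460],None,fx=2,fy=2,interpolation=2))
E
```

```text
time: 28.25
tool_pos: [0.5158, 0.2579, 0.1066]
tool_rot: [-0.486, 0.486, -0.513, 0.513]
contact_force: [0.2, -1.0, -3.1]
gripper_width: 0.097
pos [0.516  0.258  0.1069] y [ 0.001  0.    -1.   ] jaw -3.09 q [0.33 0.05 1.83 0.   1.26 0.39] t 28.3 w 8.4 F [ 0.4 -0.  -1.8]
offset total [ 0.019  0.005 -0.099] min rows 0.1
turn -0.0 deg; rotvec units [-0.    0.01 -0.  ]
```

View pics/w22c.png

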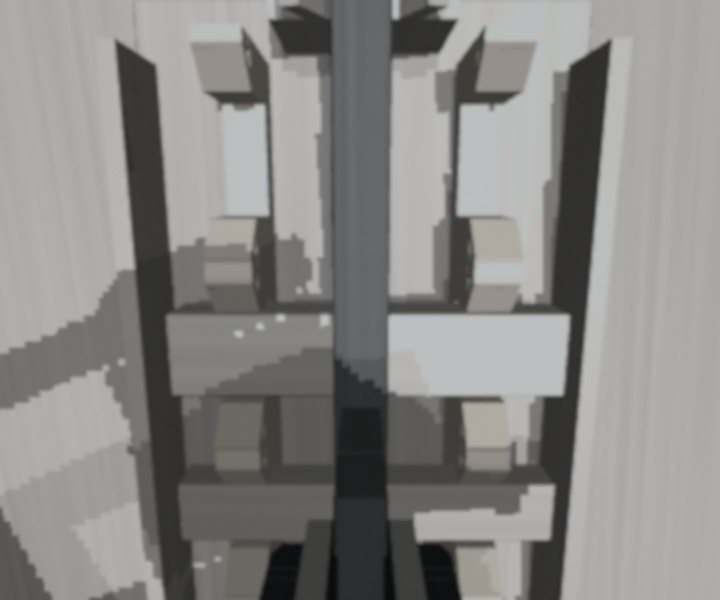

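The keeper is between the lugs, symmetric about crop column 361, with no contact yet. Lower until it touches.

```bash
python3 -m jog '{"offset":[[0,0,-0.06],[0,0,0],[0,0,0]],"angular":[[0,0,0],[0,0,0],[0,0,0]],"jaw":[2,2,2]}'
python3 -m jog '{"offset":[[0,0,-0.04],[0,0,0],[0,0,0]],"angular":[[0,0,0],[0,0,0],[0,0,0]],"jaw":[2,2,2]}'
```

```text
time: 28.6
tool_pos: [0.5157, 0.2579, 0.1036]
tool_rot: [-0.486, 0.486, -0.513, 0.513]
contact_force: [0.5, 0.2, -2.5]
gripper_width: 0.099
time: 28.9
tool_pos: [0.516, 0.258, 0.1019]
tool_rot: [-0.487, 0.486, -0.513, 0.513]
contact_force: [-0.1, -1.2, -0.7]
gripper_width: 0.1
```

```bash
python3 -m jog '{"offset":[[0,0,0],[0,0,0],[0,0,0],[0,0,0],[0,0,0],[0,0,0.3],[0,0,0.8],[0,0,0.9],[0,0,0.9],[0,0,0.6],[0,0,0],[0,0,0]],"angular":[[0,0,0],[0,0,0],[0,0,0],[0,0,0],[0,0,0],[0,0,0],[0,0,0],[0,0,0],[0,0,0],[0,0,0],[0,0,0],[0,0,0]],"jaw":[16,24,30,30,30,30,30,30,30,30,30,30]}'
python3 - <<'E'
from h import *
im,c,st=snap('wrist','w23'); plan([.517,.2582,.3],-3.09)
pts=rackpts(np.array([517.4,258.2]),-3.09,[(0,0,122),(0,134,62),(0,-134,62),(0,122,62)])
mark(im,c,pts,(0,0,560,420),1.4,'m23')
E
```

```text
time: 30.1
tool_pos: [0.5161, 0.258, 0.2785]
tool_rot: [-0.487, 0.485, -0.513, 0.514]
contact_force: [0.1, -0.6, -0.6]
gripper_width: 0.354
pos [0.5154 0.2578 0.2765] y [-0. -0. -1.] jaw -3.08 q [ 0.33 -0.09  1.67  0.    1.55  0.39] t 30.1 w 30.0 F [ 0.2  0.  -0.1]
offset total [0.032 0.009 0.471] min rows 0.47
turn -0.01 deg; rotvec units [ 0. -0. -0.]
```

View pics/m23.png

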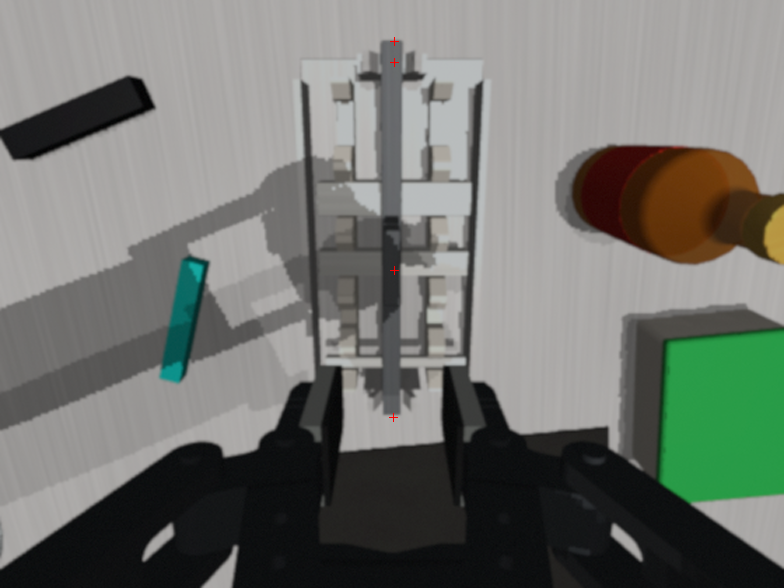

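The keeper lies across the bars, both ends between their lugs (px (392,41) and (391,413), predicted within a few px). Retract and check from the fixed cameras and an oblique wrist view.

```bash
python3 -m jog '{"offset":[[0,0,0.5],[-0.2,-0.5,0.3],[-0.2,-0.8,0],[-0.2,-0.8,0],[-0.2,-0.8,0],[-0.2,-0.8,0],[-0.2,-0.8,0],[0,-0.8,0],[0,-0.8,0],[0,-0.3,0],[0,0,0],[0,0,0]],"angular":[[0,0,0],[0,0,0],[0,0,0],[0,0,0],[0,0,0],[0,0,0],[0,0,0],[0,0,0],[0,0,0],[0,0,0],[0,0,0],[0,0,0]],"jaw":[30,30,30,30,30,30,30,30,30,30,30,30]}'
python3 - <<'E'
from h import *
im,c,st=snap('wrist','w24'); t,T,_=snap('top','top24'); s,S,_=snap('side','side24'); plan([.517,.2582,.3],-3.09)
pts=rackpts(np.array([517.4,258.2]),-3.09,[(0,0,122),(0,134,62),(0,-134,62)])
mark(t,T,pts,(95,170,245,270),4,'m24t'); mark(s,S,pts,(150,220,290,350),4,'m24s')
cv2.imwrite('pics/m24.png',np.hstack([cv2.resize(cv2.imread('pics/m24t.png'),(400,400)),cv2.resize(cv2.imread('pics/m24s.png'),(400,400))]))
E
```

```text
time: 31.35
tool_pos: [0.4552, -0.0618, 0.3149]
tool_rot: [0.486, -0.487, 0.514, -0.512]
contact_force: [0.2, 0.1, 0.7]
gripper_width: 0.349
pos [ 0.4556 -0.0611  0.316 ] y [-0.001  0.001 -1.   ] jaw -2.99 q [-0.3  -0.39  1.87  0.    1.67 -0.24] t 31.5 w 30.0 F [-0.4 -0.   0.8]
offset total [ 1.228  6.386 -0.32 ] min rows 6.39
turn -0.1 deg; rotvec units [-0.01 -0.01 -0.02]
```

View pics/m24t.png

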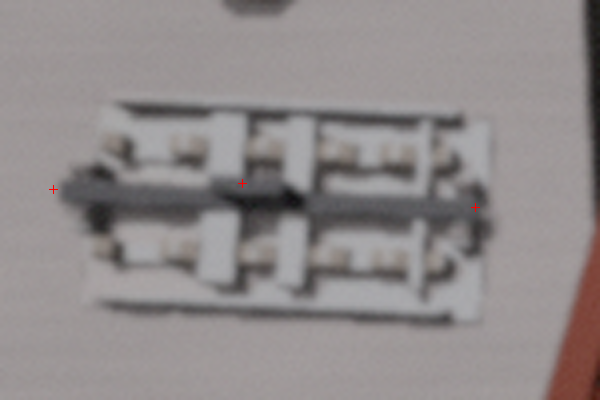

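View pics/m24s.png

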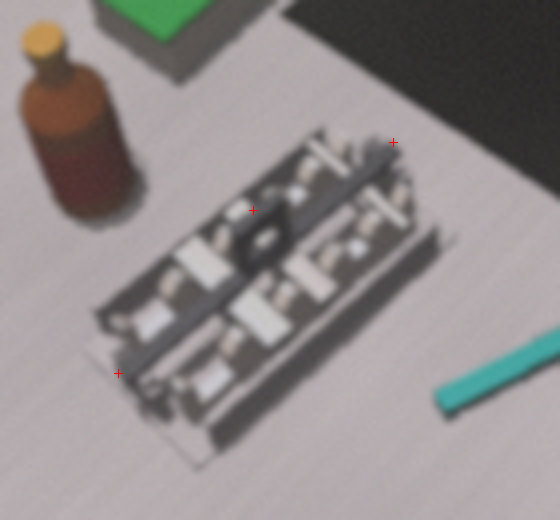

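View pics/top24.png

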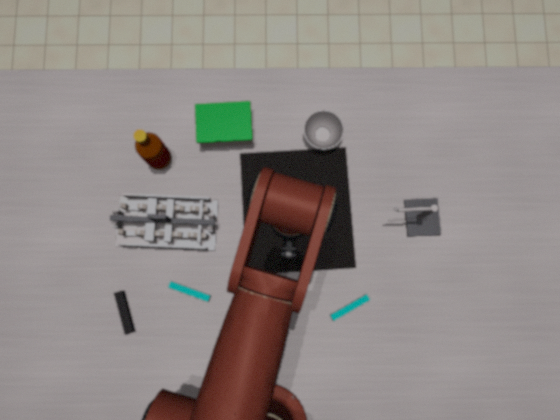

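```bash
python3 - <<'E'
from h import *
st=manip.state(); print(st['time'],st['contact_force'].round(1)); print(manip.job_done())
E
```

```text
31.5 [-0.4 -0.   0.8]
the job is handed in; nothing more can be done
None
```

I handed the job in at 31.5 s. The three bars on the mat (23, 18 and 8 mm) went into the rack slots matching their thickness. I then lifted the keeper off its hook and lowered it into both end saddles. I left the turquoise and black look-alikes, the bottle, the tub and the bowl alone.

**Bars:** In the wrist view all three tops matched the 50 mm rack height. Their centres were within about 2 mm of the slot homes. Bar angles read -2.8° to -4.2°, against -3.1° for the rack. The reading is coarse: bar lengths came out 1–2 mm short.

**Keeper:** Just after release, the wrist view showed it upright with both ends between the lugs. Its ends were within about 1–3 mm of where the seat predicts.

**Disagreement:** In the top and side views the predicted keeper marks sit a few mm off the picture. This is larger than the 2 mm calibration figure, so I trusted the wrist view. I did not check the keeper's tilt or seated height separately. The force reading did show it touching at the expected height before I let go.

At hand-in the gripper was clear of everything, and none of the bystanders looked moved in the top view.

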